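Gauge a turntable base with radius leaves, then fill its ball pan

TASK

Radius leaves lie on the grey mat beside the turntable base: touch them, flat on the table, to the base's curved corners until each corner's leaf sits squarely without gap or rocking (concave leaves on the rounded corners, convex in the hollow ones; one leaf fits no corner), and have all the fitting leaves seated there together before going on. Then bring the scoop's lip down close over the round pan on the base before tipping, so that all the balls end up in the pan and none bounces out, and stand the empty scoop upright on its black mat again. Finish with all the leaves lying flat on their grey mat again, none on top of another, and leave the other things on the table alone.

Things in the scene. Friction and masses are not known exactly. Their poses are not given: they have to be found in the camera images.
- base: fixed dark steel turntable base: plate 130 x 130 x 10 mm, axes along its sides, origin at its centre on the table. On its middle a round ball pan: inside radius 44, outside 48 mm, floor 12 and rim 28 mm above the table. Corners to gauge, in its frame: (+x,+y) rounded, radius 28 mm; (-x,-y) rounded, 12 mm; (-x,+y) scooped hollow, 14 mm; (+x,-y) scooped hollow, 26 mm
- edge_round_big (a point): arc centre of the 28 mm rounded corner, at table height (37, 37 mm in the base frame)
- edge_round_small (a point): arc centre of the 12 mm rounded corner (-53, -53 mm in the base frame)
- edge_hollow_small (a point): arc centre of the 14 mm hollow corner (-65, 65 mm in the base frame: the plate's missing corner point)
- edge_hollow_big (a point): arc centre of the 26 mm hollow corner (65, -65 mm in the base frame: the plate's missing corner point)
- leaf_concave_28: 6 mm steel leaf lying flat with an upright grip tab: 10 mm thick (along y), 24 mm long (x), top 40 mm above the underside. Origin: centre of its working arc, on the underside; x points from tab to working end, z up. 90 g. Hollow (concave) quarter arc of radius 28 mm open to +x, arms to 27 mm either side; tab middle at x = -52, tail at -74 mm, 26 mm wide; fits edge_round_big. May be absent
- leaf_concave_12: 6 mm steel leaf lying flat with an upright grip tab: 10 mm thick (along y), 24 mm long (x), top 40 mm above the underside. Origin: centre of its working arc, on the underside; x points from tab to working end, z up. 90 g. Hollow (concave) quarter arc of radius 12 mm open to +x, arms to 15 mm either side; tab middle at x = -36, tail at -58 mm, 26 mm wide; fits edge_round_small. May be absent
- leaf_convex_26: 6 mm steel leaf lying flat with an upright grip tab: 10 mm thick (along y), 24 mm long (x), top 40 mm above the underside. Origin: centre of its working arc, on the underside; x points from tab to working end, z up. 90 g. Round nose (convex) of radius 26 mm; tab middle at x = -12, tail at -34 mm, 26 mm wide; fits edge_hollow_big. May be absent
- leaf_convex_14: 6 mm steel leaf lying flat with an upright grip tab: 10 mm thick (along y), 24 mm long (x), top 40 mm above the underside. Origin: centre of its working arc, on the underside; x points from tab to working end, z up. 90 g. Round nose (convex) of radius 14 mm; tab middle at x = -24, tail at -46 mm, 26 mm wide; fits edge_hollow_small. May be absent
- leaf_concave_20: 6 mm steel leaf lying flat with an upright grip tab: 10 mm thick (along y), 24 mm long (x), top 40 mm above the underside. Origin: centre of its working arc, on the underside; x points from tab to working end, z up. 90 g. Hollow (concave) quarter arc of radius 20 mm open to +x, arms to 21 mm either side; tab middle at x = -44, tail at -66 mm, 26 mm wide; fits no corner
- leaf_mat: fixed thin grey mat on which the leaves lie at the start, 300 x 250 mm (x, y), 3 mm thick, origin under its centre
- scoop_mat: fixed black rubber mat 130 x 110 mm, 3 mm thick, origin under its centre; the scoop stands on it
- scoop: white plastic scoop holding the balls, x from -39 to 45 mm, 50 mm wide (y; flat parallel sides, good to grip), 42 mm tall, walls 4 mm, 120 g. Origin on its underside; z up; x points to its pouring lip. Floor from x = -35 to 15 mm, then a ramp rises at 40 degrees to the open lip at x = 45, z = 29 mm: the balls run out when it is tipped forward 50 to 70 degrees
- lip (a point): middle of the scoop's pouring lip (45, 0, 29 mm in the scoop frame)
- ball0: loose 16 mm steel ball (17 g), origin at its centre; in the scoop at the start. May be absent
- ball1: loose 16 mm steel ball (17 g), origin at its centre; in the scoop at the start. May be absent
- ball2: loose 16 mm steel ball (17 g), origin at its centre; in the scoop at the start. May be absent
- ball3: loose 16 mm steel ball (17 g), origin at its centre; in the scoop at the start. May be absent
- ball4: loose 16 mm steel ball (17 g), origin at its centre; in the scoop at the start. May be absent
- ball5: loose 16 mm steel ball (17 g), origin at its centre; in the scoop at the start. May be absent
- glue_tin: small dark tin standing on the leaf mat, 40 mm across, 55 mm tall; bystander
- castor_wheel: rubber castor wheel lying flat, 60 mm across, 27 mm high; bystander
- spanner: spanner lying down; bystander
- wood_block: offcut of wood 90 x 45 x 30 mm; bystander
There are look-alikes about, which are no part of the job. What is shaped like the leaf_concave_12 but pink or yellow is not meant.

How it is judged (in metres and radians):
On the way, in this order (a step that is already met when the one before it is completed fails the run):
1. all matching leaves present lie seated against their own corners at the same time (horizontal distance between leaf_concave_28 and edge_round_big below 0.003 m and angle between the x axis of leaf_concave_28 and the x axis of base, either way round between 0.485 and 1.085 rad and height (world z) of each of leaf_concave_28, leaf_concave_12, leaf_convex_26, leaf_convex_14 below 0.004 m and angle between each of leaf_concave_28, leaf_concave_12, leaf_convex_26, leaf_convex_14's own z axis and vertical below 0.08 rad and horizontal distance between leaf_concave_12 and edge_round_small below 0.003 m and angle between the x axis of leaf_concave_12 and the x axis of base, either way round between 0.485 and 1.085 rad and horizontal distance between leaf_convex_26 and edge_hollow_big below 0.003 m and angle between the x axis of leaf_convex_26 and the x axis of base, either way round between 0.485 and 1.085 rad and horizontal distance between leaf_convex_14 and edge_hollow_small below 0.003 m and angle between the x axis of leaf_convex_14 and the x axis of base, either way round between 0.485 and 1.085 rad), for 0.2 s.
2. the scoop is tipped with its lip close over the pan (angle between scoop's own z axis and vertical above 0.65 rad and horizontal distance between lip and base below 0.05 m and height (world z) of lip below 0.085 m), for 0.2 s.
At the end, for the whole second after the job is handed in: every leaf present lies flat on the grey mat, its arc centre no more than 25 mm beyond the mat's edge; every ball present is at rest in the pan; the scoop stands upright on its black mat, within 5 cm of its centre (height (world z) of each of leaf_concave_28, leaf_concave_12, leaf_convex_26, leaf_convex_14, leaf_concave_20, scoop below 0.008 m and angle between each of leaf_concave_28, leaf_concave_12, leaf_convex_26, leaf_convex_14, leaf_concave_20's own z axis and vertical below 0.08 rad and x of leaf_concave_28 in the frame of leaf_mat between -0.175 and 0.175 m and y of leaf_concave_28 in the frame of leaf_mat between -0.15 and 0.15 m and x of leaf_concave_12 in the frame of leaf_mat between -0.175 and 0.175 m and y of leaf_concave_12 in the frame of leaf_mat between -0.15 and 0.15 m and x of leaf_convex_26 in the frame of leaf_mat between -0.175 and 0.175 m and y of leaf_convex_26 in the frame of leaf_mat between -0.15 and 0.15 m and x of leaf_convex_14 in the frame of leaf_mat between -0.175 and 0.175 m and y of leaf_convex_14 in the frame of leaf_mat between -0.15 and 0.15 m and x of leaf_concave_20 in the frame of leaf_mat between -0.175 and 0.175 m and y of leaf_concave_20 in the frame of leaf_mat between -0.15 and 0.15 m and horizontal distance between each of ball0, ball1, ball2, ball3, ball4, ball5 and base below 0.044 m and height (world z) of each of ball0, ball1, ball2, ball3, ball4, ball5 below 0.04 m and linear speed of each of ball0, ball1, ball2, ball3, ball4, ball5 below 0.05 m/s and angle between scoop's own z axis and vertical below 0.1 rad and horizontal distance between scoop and scoop_mat below 0.05 m and linear speed of scoop below 0.03 m/s); the robot touches nothing.
It fails at once if the scoop is tipped over 37 degrees with balls in it while its lip is more than 85 mm above the table (57 mm above the pan's rim) (angle between scoop's own z axis and vertical above 0.65 rad and height (world z) of lip above 0.085 m and distance between any of ball0, ball1, ball2, ball3, ball4, ball5 and scoop below 0.052 m).
It fails at once if a bystander is moved more than 4 cm (distance of any of glue_tin, castor_wheel, spanner, wood_block from where it was at the start of the episode above 0.04 m).
Of leaf_concave_28, leaf_concave_12, leaf_convex_26, leaf_convex_14 only 2 to 4 are there at a start; the rules pass over those that are not, and their reading is None.
Of ball0, ball1, ball2, ball3, ball4, ball5 only 4 to 6 are there at a start; the rules pass over those that are not, and their reading is None.
At some moment in a run one of leaf_concave_28, leaf_concave_12, leaf_convex_26, leaf_convex_14 may be knocked a few centimetres aside while the robot is not near it.
It also fails if it takes over 210 s, if anything falls off the work surface, if the arm or the gripper's body presses on something with over 40 N, if the wrist force passes 120 N, or if a joint passes its speed limit or range.

ROBOT

A 6-joint arm with a two-finger parallel gripper is mounted at the origin on the work surface. World frame = base frame: x ahead of the robot, y to its left, z up, the work surface at z = 0. Lengths are in mm, angles in degrees, forces in N, time in s.
With the tool pointing down it reaches from about 325 to 900 mm from the base axis. Payload 3.5 kg.
Tool frame: the origin (TCP) lies at the very end of the fingers, on their centre line; the grasp point (between the pads) lies 19 mm behind it; z points along the fingers, y is the direction in which the jaws open and shut (so a half turn about z gives the same grasp; the last joint's range is limited). The gripper opens to 85 mm and grips with 20 to 120 N. Pads are 22 mm wide; open, the fingers measure 114 mm over their backs; the gripper's body (76 mm by 85 mm) begins 54 mm behind the grasp point. The pads swing forward as they close: fully open they stand 13 mm farther back than shut.
Start: joints at [-82.07, 15.837, -1.513, 72.651, 0, 84.076], TCP at [149.644, -606.818, 200.813] pointing down, gripper open.
Joint ranges: [-178.77, 178.77], [-48.84, 107.48], [-61.69, 71.31], [-111.58, 123.2], [-90, 87.43], [-180, 180]. Speed limits (degrees/s): [147.25, 147.25, 180, 180, 180, 180].

INTERFACE

Orientations are given as [roll, pitch, yaw] about the fixed x, y, z axes, in that order (R = Rz(yaw) Ry(pitch) Rx(roll)).
In Python, from rig import ctrl gives the robot as it stands.
- The arm moves only by the tool arm_command, never from a script. Its arguments are lists of equal length, an entry for each row: "dp": the shift along the tool's x, y, z in units of 60 mm (1.0 is 60 mm), a list of three; "rot": the turn, a rotation vector about the tool's x, y, z in degrees, a list of three; "claw": the opening, from 0 (shut) to 1 (fully open). In form: {"dp": [[x, y, z], ...], "rot": [[ax, ay, az], ...], "claw": [claw, ...]}. A call has exactly 10 rows; each row shifts and turns the commanded pose from where the row before left it, along the tool's axes as they then stand; what a row does not reach is not made up. A row lasts 1/8 s, in which the tool goes at most 62.5 mm and 10.7 degrees, less where a joint would pass 70% of its speed; a pose out of reach is approached as far as the arm can. A call is refused whole if a number of a shift passes 1 or a number of a turn 10.7, either way. A call with a gripper value outside its range is refused whole. The fingers move at their own pace and stop on an object; "force" is the grip in N (left out, the last holds). Time passes only in rows, so rows that do not move let the fingers close, or fill a call up. It gives the time, the measured TCP pose, the force and the opening at its end, in the units of the state.
- ctrl.get_state(): the state, without advancing time (a new reading comes with each control period).
- ctrl.get_image(name): name is "scene" or "top" or "wrist"; returns the picture (384x512x3 uint8, red, green, blue); there is no depth.
- ctrl.calibration(name): a dict with "mtx" (3x3 intrinsics, pixels), "world_to_cam" (4x4, takes a point from world to camera coordinates). Camera axes: x right, y up, looking along -z (the intrinsics and any distortion apply to the point x, -y, -z); pixel columns grow to the right and rows downward; lengths in mm; the calibration is good to about 2 mm. A picture is of the moment at which its call begins: read the wrist's pose just before it. calibration takes no time and is no camera call; for the wrist camera it gives the pose at the moment of the call.
- ctrl.finish_job(): hands the job in, once; it reports no verdict.
Trained networks look in the newest picture that a camera, given by its name, has taken for a name from the list of things; names that differ only in an ending like _2 or _b are one class to them, and where a whole thing is asked for, a point or a joint stands for the part that bears it (a point fixed in the world has none). Each returns a list of dicts, best first, with "confidence" (0 to 1); they miss things now and then, are a little off and sometimes report something else, mostly with a low value. They report only what shows in the picture. A call takes as long as a camera call. They do not tell look-alikes from the thing itself.
- ctrl.recognise(camera, name): "point" ([column, row] in pixels, amid what is visible of it).
The state is a dict: "t": time; "qpos": joint angles; "dq": joint speeds; "tau": joint torques, N m; "position": TCP position; "tcp_rot": TCP orientation; "ft_force": force on the tool from outside, world axes, zero at the start; "ft_torque": the same for the moment, N m; "gripper_width": opening from 0.0 (shut) to 1.0 (fully open).
Only numpy, scipy, OpenCV 4.12 (cv2) and the standard library are available. Lean on these libraries where they do the work, as an engineer would, in place of code of your own. Each camera call takes 0.05 s, during which the arm holds its last target. There are 200 camera calls.

## Working session

There is one attempt and no reset: what is moved stays moved. The work goes in short steps, Python scripts to look and compute and a tool call to move; the robot and the scene stay as the last step left them, time stands still between calls to the robot, and variables do not carry over. Pictures are saved under pics/ and viewed, about 12 in all and at most 16, crops included, and the job is handed in when it is done.

Besides the shell and the picture viewer there is one more tool, called by a JSON object that holds its "api" and its "payload", one argument or row to a line. arm_command: Moves the arm, as the interface text tells. Its arguments: {"type":"object","properties":{"dp":{"type":"array","items":{"type":"array","items":{"type":"number"}}},"rot":{"type":"array","items":{"type":"array","items":{"type":"number"}}},"claw":{"type":"array","items":{"type":"number"}},"force":{"type":"number"}},"required":["dp","rot","claw"]}

```bash
ls; mkdir -p pics
python3 - <<'E'
from rig import ctrl
import cv2
for n in("top","scene"):
    im=ctrl.get_image(n); cv2.imwrite(f"pics/{n}0.png",cv2.resize(im[:,:,::-1],(800,600),interpolation=cv2.INTER_CUBIC))
    c=ctrl.calibration(n); print(n,c)
    for k in ["base","leaf_concave_28","leaf_concave_12","leaf_convex_26","leaf_convex_14","leaf_concave_20","leaf_mat","scoop_mat","scoop","ball0","glue_tin","castor_wheel","spanner","wood_block"]:
        try: print(k,[(tuple(round(x) for x in r["point"]),round(r["confidence"],2)) for r in ctrl.recognise(n,k)])
        except Exception as e: print(k,e)
print(ctrl.get_state())
E
```

```text
pics
top {'mtx': array([[405.60965273,   0.        , 252.90515042],
       [  0.        , 405.60965273, 193.23839615],
       [  0.        ,   0.        ,   1.        ]]), 'world_to_cam': array([[ 1.92514710e-02, -9.99689940e-01,  1.57925658e-02,
        -3.03016001e+01],
       [ 9.85598456e-01,  2.16295544e-02,  1.67713585e-01,
        -5.55890519e+02],
       [-1.68003170e-01,  1.23363952e-02,  9.85709262e-01,
        -1.00100912e+03],
       [ 0.00000000e+00,  0.00000000e+00,  0.00000000e+00,
         1.00000000e+00]])}
base [((251, 190), 0.77), ((374, 205), 0.66)]
leaf_concave_28 [((161, 115), 0.72), ((208, 264), 0.67), ((146, 239), 0.66), ((149, 198), 0.54)]
leaf_concave_12 [((161, 115), 0.72), ((208, 264), 0.67), ((146, 239), 0.66), ((149, 198), 0.54)]
leaf_convex_26 [((165, 164), 0.62), ((375, 201), 0.62), ((111, 232), 0.61)]
leaf_convex_14 [((165, 164), 0.62), ((375, 201), 0.62), ((111, 232), 0.61)]
leaf_concave_20 [((161, 115), 0.72), ((208, 264), 0.67), ((146, 239), 0.66), ((149, 198), 0.54)]
leaf_mat [((130, 202), 0.82), ((164, 164), 0.49)]
scoop_mat [((369, 193), 0.76), 
[... 1445 characters left out ...]
_block [((350, 180), 0.68), ((311, 275), 0.6)]
{'t': 1.5, 'qpos': array([-8.20703124e+01,  1.58351336e+01, -1.51262094e+00,  7.26512567e+01,
       -1.16283227e-03,  8.40755282e+01]), 'dq': array([ 0.00452914,  0.05414952,  0.0044592 , -0.07166917,  0.07188323,
       -0.00186878]), 'tau': array([ 2.83721720e-04, -4.45489025e+01,  2.95544654e+01,  1.21323290e-03,
       -1.19611777e-04, -4.85299395e-06]), 'position': array([ 149.63950673, -606.81763368,  200.82859701]), 'tcp_rot': array([1.79999137e+02, 1.25868015e-03, 1.38541594e+01]), 'ft_force': array([-0.24756403, -0.17258329, -0.38277604]), 'ft_torque': array([ 0.00350136, -0.01744387,  0.01002264]), 'gripper_width': 1.0024542767648323}
```

View pics/top0.png

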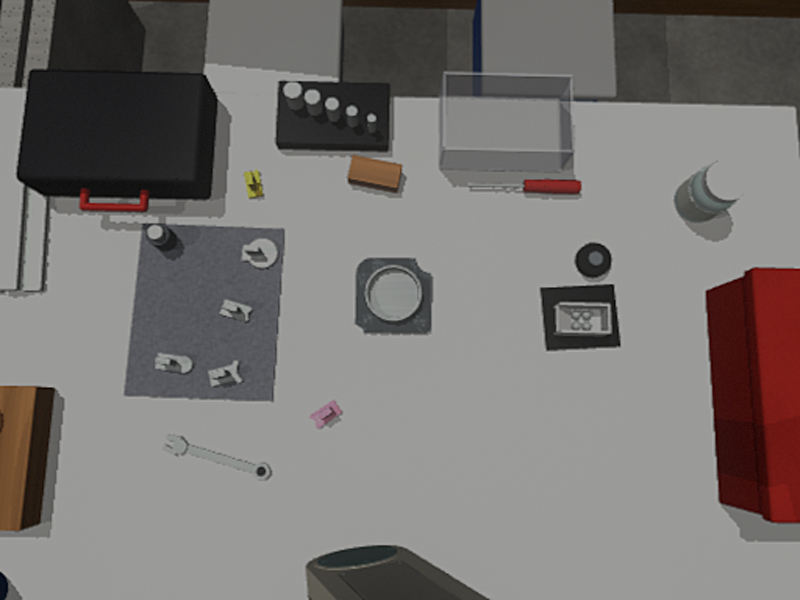

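View pics/scene0.png

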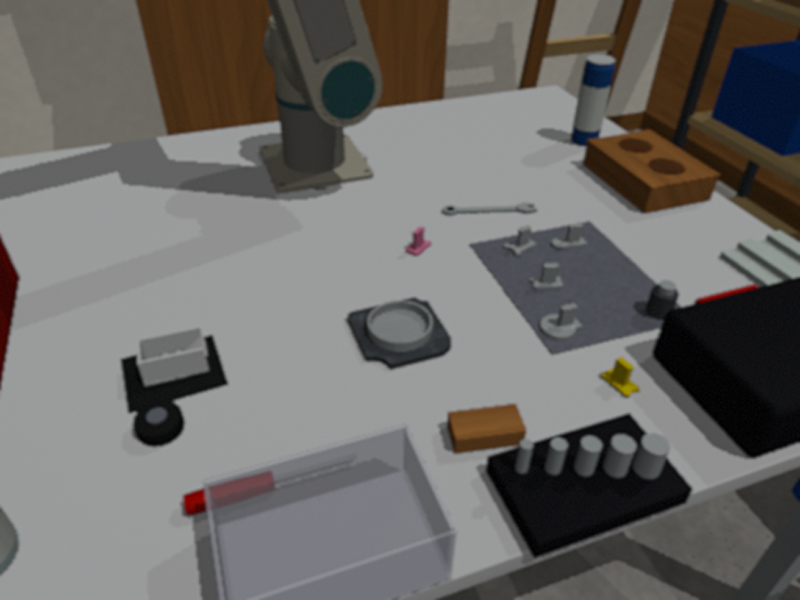

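The top view (800 px scale) shows the base at (393,293) and the scoop at (583,318). The grey mat holds four leaves: the large convex at (258,253), the small convex at (173,363), and two concave at (236,310) and (225,373). The pink leaf at (326,413) and the yellow one at (254,184) are look-alikes.

```bash
cat > h.py <<'E'
import numpy as np, cv2
from rig import ctrl
from scipy.spatial.transform import Rotation as Ro
def p2w(cal,uv,z):
    K=cal["mtx"];T=cal["world_to_cam"];uv=np.atleast_2d(uv).astype(float)
    d=np.c_[(uv[:,0]-K[0,2])/K[0,0],-(uv[:,1]-K[1,2])/K[1,1],-np.ones(len(uv))]@T[:3,:3]
    c=-T[:3,:3].T@T[:3,3]
    return c+d*((z-c[2])/d[:,2])[:,None]
def w2p(cal,P):
    T=cal["world_to_cam"];q=np.atleast_2d(P)@T[:3,:3].T+T[:3,3]
    K=cal["mtx"];return np.c_[K[0,0]*q[:,0]/-q[:,2]+K[0,2],K[1,1]*-q[:,1]/-q[:,2]+K[1,2]]
def rel(xyz,yaw):
    """rotation (tool z, deg) first, then shift in units in the NEW tool frame (tool pointing down)"""
    s=ctrl.get_state();y0=s["tcp_rot"][2]
    d=np.array(xyz)-s["position"];R=Ro.from_euler("xyz",[180,0,yaw],degrees=True).as_matrix()
    R0=Ro.from_euler("xyz",s["tcp_rot"],degrees=True).as_matrix()
    print("pos",s["position"].round(1),s["tcp_rot"].round(2),"w",round(s["gripper_width"],3),"t",round(s["t"],2))
    print("rotz(tool)",round((y0-yaw+180)%360-180,2),"then shift",(R.T@d/60).round(3),"| shift in old frame",(R0.T@d/60).round(3))
E
python3 - <<'E'
from h import *
c=ctrl.calibration("top")
for n,uv,z in [("base",(251,188),20),("cv26",(165,162),6),("cv14",(111,232),6),("ccA",(149,198),6),("ccB",(146,239),6),("mat",(130,200),3),("scoop",(373,204),20),("smat",(371,203),3)]:
    print(n,p2w(c,uv,z).round(0))
w=ctrl.calibration("wrist");T=w["world_to_cam"];s=ctrl.get_state()
R=Ro.from_euler("xyz",s["tcp_rot"],degrees=True).as_matrix()
cam=-T[:3,:3].T@T[:3,3]
print("cam in tcp",R.T@(cam-s["position"]),"axes in tool\n",(T[:3,:3]@R).round(3),w["mtx"][0,0])
m=p2w(c,(140,200),3)[0]; rel([m[0]-40,m[1],330],0)
E
```

```text
base [[575. -14.  20.]]
cv26 [[644. 221.   6.]]
cv14 [[452. 352.   6.]]
ccA [[544. 258.   6.]]
ccB [[435. 259.   6.]]
mat [[538. 309.   3.]]
scoop [[ 539. -338.   20.]]
smat [[ 544. -338.    3.]]
cam in tcp [  73.67016859   -0.78071407 -172.99642468] axes in tool
 [[ 0.     1.    -0.001]
 [ 0.957  0.     0.291]
 [ 0.291 -0.001 -0.957]] 333.73126881559017
pos [ 149.6 -606.8  200.8] [180.     0.    13.85] w 1.002 t 1.5
rotz(tool) 13.85 then shift [  5.822 -14.818  -2.153] | shift in old frame [  9.201 -12.993  -2.153]
```

{"api": "arm_command", "payload": {
  "dp": [
    [0,0,0],
    [0,0,0],
    [0.6,-0.8,0],
    [0.6,-0.8,0],
    [0.6,-0.8,0],
    [0.6,-0.8,0],
    [0.6,-0.8,0],
    [0.6,-0.8,0],
    [0.6,-0.8,0],
    [0.6,-0.8,0]
  ],
  "rot": [
    [0,0,6.9],
    [0,0,6.95],
    [0,0,0],
    [0,0,0],
    [0,0,0],
    [0,0,0],
    [0,0,0],
    [0,0,0],
    [0,0,0],
    [0,0,0]
  ],
  "claw": [1,1,1,1,1,1,1,1,1,1]
}}

```text
t: 2.75
position: [438.7, -221.3, 201.2]
tcp_rot: [180.0, -0.1, -0.0]
ft_force: [0.6, -0.5, -0.1]
gripper_width: 0.999
```

{"api": "arm_command", "payload": {
  "dp": [
    [0.28,-0.88,-0.05],
    [0.28,-0.88,-0.05],
    [0.28,-0.88,-0.05],
    [0.28,-0.88,-0.05],
    [0.28,-0.88,-0.05],
    [0.28,-0.88,-0.05],
    [0.28,-0.88,-0.05],
    [0.28,-0.88,-0.05],
    [0.28,-0.88,-0.05],
    [0.02,-0.88,-0.05]
  ],
  "rot": [
    [0,0,0],
    [0,0,0],
    [0,0,0],
    [0,0,0],
    [0,0,0],
    [0,0,0],
    [0,0,0],
    [0,0,0],
    [0,0,0],
    [0,0,0]
  ],
  "claw": [1,1,1,1,1,1,1,1,1,1]
}}

```text
t: 4.0
position: [584.7, 200.8, 239.1]
tcp_rot: [-175.1, 0.1, 10.5]
ft_force: [-0.8, -0.6, -0.7]
gripper_width: 1.001
```

Run:
```python
from h import *
s=ctrl.get_state();print(s["position"],s["tcp_rot"],abs(s["dq"]).max())
c=ctrl.calibration("wrist");im=ctrl.get_image("wrist")[:,:,::-1]
np.savez("w1.npz",im=im,**c)
cv2.imwrite("pics/w1.png",cv2.resize(im,(800,600),interpolation=cv2.INTER_CUBIC))
```

```text
[584.67286779 200.82900149 239.13933395] [-1.75110784e+02  7.27633647e-02  1.04631180e+01] 18.310843854995632
```

View pics/w1.png

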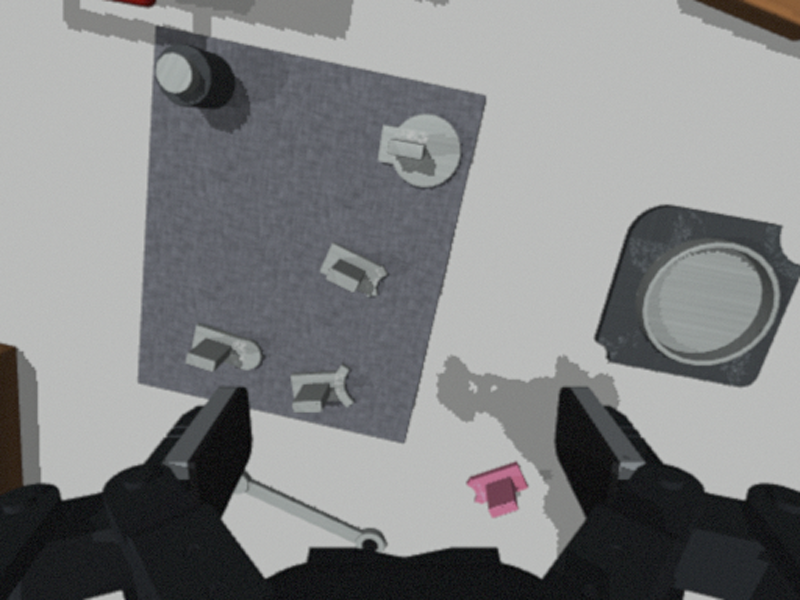

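The wrist view shows everything I need. The convex_26 leaf is at (425,150) and convex_14 at (225,348). The small concave at (352,268) looks like the 12, and the concave at (320,390) looks like the 20, which fits nowhere. The base yaw is near 0, with its big rounded corner at upper left. Yaw 0 sits at the joint 6 limit, so I'll turn to about -90.

{"api": "arm_command", "payload": {
  "dp": [
    [0,0,0],
    [0,0,0],
    [0,0,0],
    [0,0,0],
    [0,0,0],
    [0,0,0],
    [0,0,0],
    [0,0,0],
    [0,0,0],
    [0,0,0]
  ],
  "rot": [
    [0,0,10],
    [0,0,10],
    [0,0,10],
    [0,0,10],
    [0,0,10],
    [0,0,10],
    [0,0,10],
    [0,0,10],
    [0,0,10],
    [0,0,0]
  ],
  "claw": [1,1,1,1,1,1,1,1,1,1]
}}

```text
t: 5.3
position: [463.8, -175.7, 243.0]
tcp_rot: [-163.2, 18.0, -39.2]
ft_force: [0.2, -0.4, 0.3]
gripper_width: 0.999
```

Run:
```python
from h import *
print(ctrl.get_state()["qpos"].round(1))
rel([575,-70,200],-90)
rel([540,220,200],-90)
```

```text
[-39.2  13.2  -3.9  90.9  16.7 179.9]
pos [ 463.8 -175.7  243. ] [-163.25   18.03  -39.16] w 0.999 t 5.3
rotz(tool) 50.84 then shift [-1.762 -1.853  0.717] | shift in old frame [ 0.53  -2.261  1.288]
pos [ 463.8 -175.7  243. ] [-163.25   18.03  -39.16] w 0.999 t 5.3
rotz(tool) 50.84 then shift [-6.596 -1.269  0.717] | shift in old frame [-2.803 -5.184  3.301]
```

{"api": "arm_command", "payload": {
  "dp": [
    [0,0,0],
    [0,0,0],
    [0,0,0],
    [0,0,0],
    [0,0,0],
    [0,0,0],
    [0,0,0],
    [0,0,0],
    [0,0,0],
    [0,0,0]
  ],
  "rot": [
    [0,0,-10],
    [0,0,-10],
    [0,0,-10],
    [0,0,-10],
    [0,0,-10],
    [0,0,-10],
    [0,0,-10],
    [0,0,-10],
    [0,0,-10],
    [0,0,-10]
  ],
  "claw": [1,1,1,1,1,1,1,1,1,1]
}}

```text
t: 6.55
position: [465.7, -172.1, 243.6]
tcp_rot: [-164.4, -19.0, 56.3]
ft_force: [-0.2, 1.1, 0.6]
gripper_width: 1.003
```

{"api": "arm_command", "payload": {
  "dp": [
    [0,0,0],
    [0,0,0],
    [0,0,0],
    [0,0,0],
    [0,0,0],
    [0,0,0],
    [0,0,0],
    [0,0,0],
    [0,0,0],
    [0,0,0]
  ],
  "rot": [
    [0,0,-10],
    [0,0,-10],
    [0,0,-10],
    [0,0,-10],
    [0,0,-10],
    [0,0,-10],
    [0,0,-10],
    [0,0,-10],
    [0,0,0],
    [0,0,0]
  ],
  "claw": [1,1,1,1,1,1,1,1,1,1]
}}

```text
t: 7.8
position: [465.4, -172.5, 243.6]
tcp_rot: [163.2, -18.0, 141.1]
ft_force: [0.2, -0.2, -0.1]
gripper_width: 0.995
```

Run:
```python
from h import *
print(ctrl.get_state()["qpos"].round(1))
rel([545,165,220],90)
```

```text
[-38.8  13.1  -3.9  90.9  16.8   0.1]
pos [ 465.4 -172.5  243.6] [163.24 -17.99 141.08] w 0.995 t 7.8
rotz(tool) 51.08 then shift [5.626 1.326 0.394] | shift in old frame [2.258 4.658 2.601]
```

```bash
cat >> h.py <<'E'
def go(xyz,yaw,rpy=None):
    """rotvec first (split over rows), then shift in NEW frame"""
    s=ctrl.get_state()
    R0=Ro.from_euler("xyz",s["tcp_rot"],degrees=True);R=Ro.from_euler("xyz",rpy or [180,0,yaw],degrees=True)
    d=np.array(xyz)-s["position"]
    print("pos",s["position"].round(1),s["tcp_rot"].round(2),"w",round(s["gripper_width"],3),"t",round(s["t"],2),"q1,q6",s["qpos"][[0,5]].round(0),"F",s["ft_force"].round(1))
    print("ROT",(R0.inv()*R).as_rotvec(degrees=True).round(2),"then SHIFT",(R.inv().apply(d)/60).round(3),"| old-frame",(R0.inv().apply(d)/60).round(3))
E
python3 - <<'E'
from h import *
go([545,165,220],90)
E
```

```text
pos [ 465.4 -172.5  243.6] [163.24 -17.99 141.08] w 0.995 t 7.8 q1,q6 [-39.   0.] F [ 0.2 -0.2 -0.1]
ROT [  7.51 -23.98  47.66] then SHIFT [5.626 1.326 0.394] | old-frame [2.258 4.658 2.601]
```

{"api": "arm_command", "payload": {
  "dp": [
    [0,0,0],
    [0,0,0],
    [0,0,0],
    [0,0,0],
    [0,0,0],
    [0,0,0],
    [0.5,0.1,0],
    [0.6,0.1,0.05],
    [0.7,0.2,0.05],
    [0.7,0.2,0.05]
  ],
  "rot": [
    [1.25,-4,7.94],
    [1.25,-4,7.94],
    [1.25,-4,7.94],
    [1.25,-4,7.94],
    [1.25,-4,7.94],
    [1.25,-4,7.94],
    [0,0,0],
    [0,0,0],
    [0,0,0],
    [0,0,0]
  ],
  "claw": [1,1,1,1,1,1,1,1,1,1]
}}

```text
t: 9.05
position: [501.2, -21.5, 234.7]
tcp_rot: [179.9, -0.0, 90.0]
ft_force: [0.2, 0.9, 0.1]
gripper_width: 0.997
```

{"api": "arm_command", "payload": {
  "dp": [
    [0.7,0.1,0.05],
    [0.7,0.1,0.05],
    [0.7,0.1,0.05],
    [0.7,0.1,0.05],
    [0.7,0.1,0.05],
    [0.6,0.1,0],
    [0.4,0,0],
    [0,0,0],
    [0,0,0],
    [0,0,0]
  ],
  "rot": [
    [0,0,0],
    [0,0,0],
    [0,0,0],
    [0,0,0],
    [0,0,0],
    [0,0,0],
    [0,0,0],
    [0,0,0],
    [0,0,0],
    [0,0,0]
  ],
  "claw": [0.5,0.5,0.5,0.5,0.5,0.5,0.5,0.5,0.5,0.5]
}}

```text
t: 10.3
position: [536.5, 246.2, 219.7]
tcp_rot: [179.9, 0.0, 90.0]
ft_force: [0.3, -0.6, -0.2]
gripper_width: 0.5
```

```bash
cat >> h.py <<'E'
def snap(tag):
    s=ctrl.get_state();c=ctrl.calibration("wrist");im=ctrl.get_image("wrist")[:,:,::-1].copy()
    np.savez(tag+".npz",im=im,**c);return c,im,s
def rect(c,im,x0,x1,y0,y1,z,k):
    """rectify plane z: column=-y, row=-x (world x up), k px/mm"""
    W,H=int((y1-y0)*k),int((x1-x0)*k)
    wp=np.array([[x1,y1,z],[x1,y0,z],[x0,y0,z],[x0,y1,z]]);src=w2p(c,wp).astype(np.float32)
    M=cv2.getPerspectiveTransform(src,np.float32([[0,0],[W,0],[W,H],[0,H]]))
    return cv2.warpPerspective(im,M,(W,H),flags=cv2.INTER_CUBIC)
E
python3 - <<'E'
from h import *
go([545,250,220],90)
c,im,s=snap("w2")
r=rect(c,im,400,700,120,440,9,2)   # 640x600
for x in range(400,701,50): cv2.putText(r,str(x),(0,int((700-x)*2)),0,.4,(0,0,255),1);cv2.line(r,(0,int((700-x)*2)),(8,int((700-x)*2)),(0,0,255))
for y in range(150,441,50): cv2.putText(r,str(y),(int((440-y)*2),595),0,.4,(0,0,255),1);cv2.line(r,(int((440-y)*2),580),(int((440-y)*2),599),(0,0,255))
cv2.imwrite("pics/w2.png",r)
E
```

```text
pos [536.5 246.2 219.7] [1.7995e+02 1.0000e-02 9.0000e+01] w 0.5 t 10.3 q1,q6 [ 18. 108.] F [ 0.3 -0.6 -0.2]
ROT [ 0.05  0.01 -0.  ] then SHIFT [ 0.064  0.141 -0.004] | old-frame [ 0.064  0.141 -0.004]
```

View pics/w2.png

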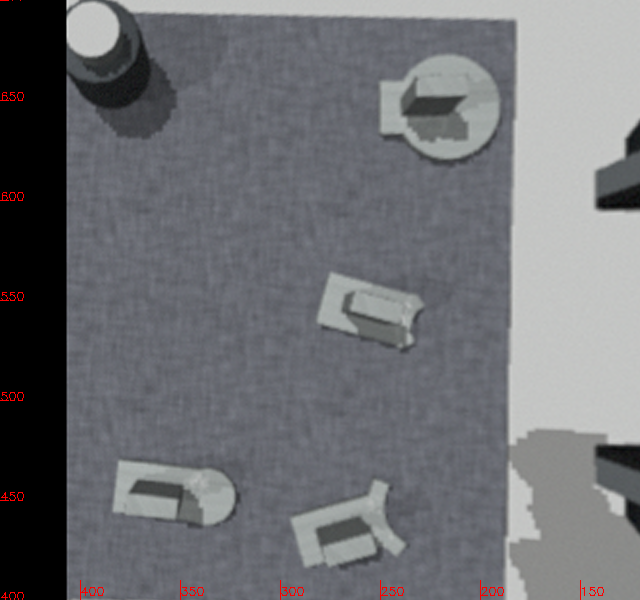

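The rectified view gives these arc centres in world mm:

| Leaf | x, y | yaw |
|---|---|---|
| convex_26 | 646.5, 216 | -90 |
| concave_12 | 534.5, 222 | -106.5 |
| convex_14 | 451.5, 335.5 | -96 |

The fourth leaf is the 20, with a measured arm span of about 37 mm. Next I'll view the base.

{"api": "arm_command", "payload": {
  "dp": [
    [-0.5,0.1,0],
    [-0.6,0.15,0],
    [-0.6,0.15,0],
    [-0.6,0.15,0],
    [-0.5,0.1,0],
    [-0.3,0,0],
    [0,0,0],
    [0,0,0],
    [0,0,0],
    [0,0,0]
  ],
  "rot": [
    [0,0,0],
    [0,0,0],
    [0,0,0],
    [0,0,0],
    [0,0,0],
    [0,0,0],
    [0,0,0],
    [0,0,0],
    [0,0,0],
    [0,0,0]
  ],
  "claw": [0.5,0.5,0.5,0.5,0.5,0.5,0.5,0.5,0.5,0.5]
}}

```text
t: 11.6
position: [575.8, 62.0, 219.7]
tcp_rot: [179.9, -0.0, 90.2]
ft_force: [0.3, -0.4, 0.0]
gripper_width: 0.498
```

```bash
cat > base.py <<'E'
from h import *
from scipy.optimize import minimize
def outline():
    P=[]
    def arc(c,r,a0,a1): 
        a=np.radians(np.linspace(a0,a1,16)); P.extend(np.c_[c[0]+r*np.cos(a),c[1]+r*np.sin(a)])
    arc((37,37),28,0,90); arc((-65,65),14,0,-90); arc((-53,-53),12,180,270); arc((65,-65),26,180,90)
    return np.array(P)
def dens(P,n=6):
    Q=np.roll(P,-1,0);return np.concatenate([P+(Q-P)*t for t in np.linspace(0,1,n,endpoint=False)])
def tf(P,x,y,a,z):
    a=np.radians(a);R=np.array([[np.cos(a),-np.sin(a)],[np.sin(a),np.cos(a)]]);q=P@R.T+[x,y];return np.c_[q,np.full(len(q),z)]
def fit_base(c,im,x0):
    g=cv2.GaussianBlur(cv2.cvtColor(im,cv2.COLOR_BGR2GRAY).astype(np.float32),(0,0),.8)
    O=outline();D=dens(O)
    # inside darker than outside just across the top outline (z=10)
    nI=O*0
    def cost(p):
        s=0
        for k,w in((1.03,1),(0.97,-1)):
            q=w2p(c,tf(D*k,*p,10)).astype(np.float32)
            s-=w*cv2.remap(g,q[:,0].copy(),q[:,1].copy(),cv2.INTER_LINEAR).mean()
        a=np.linspace(0,2*np.pi,90)
        for r,w in((50,-1),(46.5,1)):
            C=np.c_[r*np.cos(a),r*np.sin(a)];q=w2p(c,tf(C,*p,28 if w>0 else 28)).astype(np.float32)
            s-=0.7*w*cv2.remap(g,q[:,0].copy(),q[:,1].copy(),cv2.INTER_LINEAR).mean()
        return s
    best=min((minimize(cost,[x0[0]+dx,x0[1]+dy,x0[2]+a],method="Nelder-Mead",options=dict(xatol=.02,fatol=.01,initial_simplex=None)) for dx in(-3,0,3) for dy in(-3,0,3) for a in(-4,0,4)),key=lambda r:r.fun)
    return best.x,best.fun
E
python3 - <<'E'
from base import *
go([575,60,220],90)
c,im,s=snap("w3")
p,f=fit_base(c,im,[575,-14,0]);print(p,f)
k=4;r=rect(c,im,500,650,-89,61,10,k)
def dr(P,z,col):
    h=w2p(c,tf(P,*p,z)); M=np.array([[p2w(c,u,10)[0]] for u in h])[:,0]
    cv2.polylines(r,[np.c_[(61-M[:,1])*k,(650-M[:,0])*k].round().astype(int)],True,col,1)
dr(outline(),10,(0,0,255)); a=np.linspace(0,6.28,60);dr(48*np.c_[np.cos(a),np.sin(a)],28,(0,255,0))
cv2.imwrite("pics/w3.png",r)
E
```

```text
pos [575.8  62.  219.7] [ 1.7994e+02 -2.0000e-02  9.0160e+01] w 0.498 t 11.6 q1,q6 [-0. 90.] F [ 0.3 -0.4  0. ]
ROT [ 0.06 -0.02  0.16] then SHIFT [-0.034 -0.013 -0.005] | old-frame [-0.034 -0.013 -0.005]
[577.88922625 -11.90818278   0.74020332] -104.57864379882812
```

View pics/w3.png

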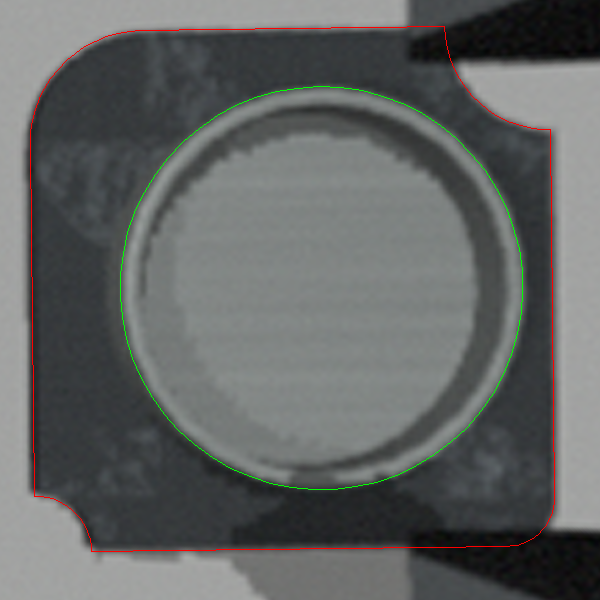

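The fit lines up well: base at (577.9, -11.9), yaw 0.74°. First to be placed is concave_12.

Run:
```python
from h import *
go([544.7,256.5,75],73.5)
```

```text
pos [575.7  61.9 219.7] [ 1.7994e+02 -1.0000e-02  9.0150e+01] w 0.501 t 11.65 q1,q6 [-0. 90.] F [ 0.5  0.1 -0.1]
ROT [ 0.05 -0.02 16.65] then SHIFT [ 2.964 -1.418  2.411] | old-frame [ 3.245 -0.511  2.411]
```

{"api": "arm_command", "payload": {
  "dp": [
    [0,0,0],
    [0,0,0],
    [0.5,-0.2,0.3],
    [0.5,-0.25,0.4],
    [0.5,-0.25,0.4],
    [0.5,-0.25,0.4],
    [0.5,-0.25,0.4],
    [0.4,-0.2,0.4],
    [0.064,-0.018,0.111],
    [0,0,0]
  ],
  "rot": [
    [0,0,8.3],
    [0,0,8.35],
    [0,0,0],
    [0,0,0],
    [0,0,0],
    [0,0,0],
    [0,0,0],
    [0,0,0],
    [0,0,0],
    [0,0,0]
  ],
  "claw": [0.4,0.4,0.4,0.4,0.4,0.4,0.4,0.4,0.4,0.4]
}}

```text
t: 12.9
position: [544.9, 255.8, 74.8]
tcp_rot: [180.0, 0.0, 73.5]
ft_force: [0.6, -0.8, 0.6]
gripper_width: 0.398
```

Run:
```python
from h import *
go([544.7,256.5,15],73.5)
c,im,s=snap("w4")
cv2.imwrite("pics/w4.png",cv2.resize(im,(640,480)))
```

```text
pos [544.9 255.8  74.8] [1.7997e+02 2.0000e-02 7.3470e+01] w 0.398 t 12.9 q1,q6 [ 19. 126.] F [ 0.6 -0.8  0.6]
ROT [ 0.03  0.02 -0.03] then SHIFT [ 0.01  -0.007  0.996] | old-frame [ 0.011 -0.008  0.996]
```

View pics/w4.png

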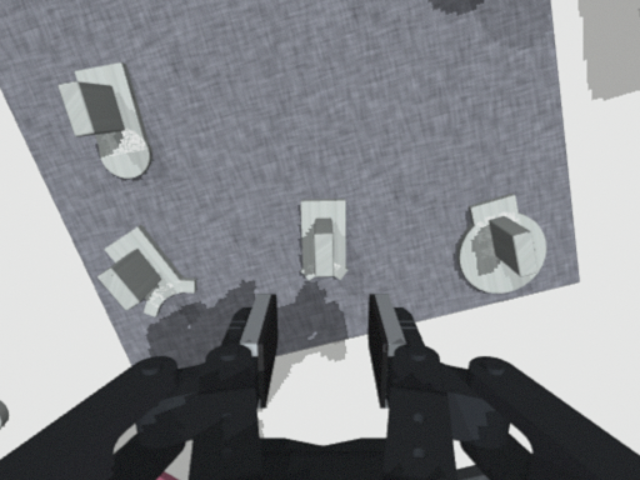

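The gripper is aligned with concave_12's tab at (322,245). I'll descend and grasp.

{"api": "arm_command", "payload": {
  "dp": [
    [0,0,0.2],
    [0,0,0.3],
    [0,0,0.3],
    [0,0,0.2],
    [0,0,0],
    [0,0,0],
    [0,0,0],
    [0,0,0],
    [0,0,0],
    [0,0,0]
  ],
  "rot": [
    [0,0,0],
    [0,0,0],
    [0,0,0],
    [0,0,0],
    [0,0,0],
    [0,0,0],
    [0,0,0],
    [0,0,0],
    [0,0,0],
    [0,0,0]
  ],
  "claw": [0.4,0.4,0.4,0.4,0.4,0,0,0,0,0],
  "force": 50
}}

```text
t: 14.2
position: [545.3, 256.0, 15.2]
tcp_rot: [179.9, -0.0, 73.4]
ft_force: [0.7, -0.1, -0.4]
gripper_width: 0.001
```

Run:
```python
from h import *
d=np.load("w4.npz");c=dict(mtx=d["mtx"],world_to_cam=d["world_to_cam"])
t=p2w(c,np.array([[301,201],[345.5,201]])/1.25,9).mean(0);a=np.radians(-106.5);u=np.array([np.cos(a),np.sin(a),0])
print("tail",t,"origin",t+58*u,"tab",t+22*u)
go([544.7,256.5,60],225.74)
```

```text
tail [551.55481142 278.29820309   9.        ] origin [535.08192143 222.68665847   9.        ] tab [545.30647384 257.20416892   9.        ]
pos [545.3 256.   15.2] [ 1.7993e+02 -4.0000e-02  7.3440e+01] w 0.001 t 14.2 q1,q6 [ 19. 126.] F [ 0.7 -0.1 -0.4]
ROT [ 7.000e-02  8.000e-02 -1.523e+02] then SHIFT [ 0.001  0.014 -0.747] | old-frame [ 0.006 -0.011 -0.747]
```

The gripper closed on nothing, so I'll look at why.

{"api": "arm_command", "payload": {
  "dp": [
    [0,0,0],
    [0,0,0],
    [0,0,0],
    [0,0,-0.2],
    [0,0,-0.3],
    [0,0,-0.3],
    [0,0,-0.2],
    [0,0,0],
    [0,0,0],
    [0,0,0]
  ],
  "rot": [
    [0,0,0],
    [0,0,0],
    [0,0,0],
    [0,0,0],
    [0,0,0],
    [0,0,0],
    [0,0,0],
    [0,0,0],
    [0,0,0],
    [0,0,0]
  ],
  "claw": [0.4,0.4,0.4,0.4,0.4,0.4,0.4,0.4,0.4,0.4]
}}

```text
t: 15.45
position: [544.3, 255.6, 74.1]
tcp_rot: [-180.0, 0.0, 73.4]
ft_force: [-0.4, -0.4, -0.3]
gripper_width: 0.399
```

Run:
```python
from h import *
c,im,s=snap("w5")
cv2.imwrite("pics/w5.png",np.vstack([cv2.resize(im,(512,384))]))
print(s["position"],c["world_to_cam"].round(2))
```

```text
[544.32913951 255.60720987  74.09265153] [[ 9.6000e-01 -2.9000e-01  0.0000e+00 -4.4825e+02]
 [ 2.7000e-01  9.2000e-01 -2.9000e-01 -3.8211e+02]
 [ 8.0000e-02  2.8000e-01  9.6000e-01 -3.7467e+02]
 [ 0.0000e+00  0.0000e+00  0.0000e+00  1.0000e+00]]
```

View pics/w5.png

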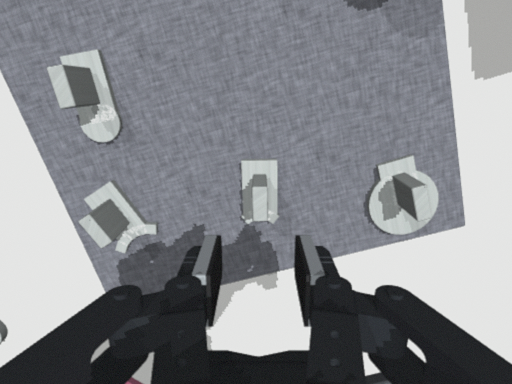

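The leaf was not touched, and the pads' apparent gap suggests the fingertips sit well above the reported TCP. I'll check with the scene camera, with the fingers shut.

{"api": "arm_command", "payload": {
  "dp": [
    [0,0,0.2],
    [0,0,0.2],
    [0,0,0],
    [0,0,0],
    [0,0,0],
    [0,0,0],
    [0,0,0],
    [0,0,0],
    [0,0,0],
    [0,0,0]
  ],
  "rot": [
    [0,0,0],
    [0,0,0],
    [0,0,0],
    [0,0,0],
    [0,0,0],
    [0,0,0],
    [0,0,0],
    [0,0,0],
    [0,0,0],
    [0,0,0]
  ],
  "claw": [0.4,0.4,0.4,0.4,0.4,0.4,0.4,0.4,0.4,0.4]
}}

```text
t: 16.75
position: [545.2, 255.9, 51.0]
tcp_rot: [179.9, -0.0, 73.4]
ft_force: [0.2, -0.5, -0.3]
gripper_width: 0.398
```

Run:
```python
from h import *
s=ctrl.get_state();c=ctrl.calibration("scene");im=ctrl.get_image("scene")[:,:,::-1].copy()
p=s["position"];print(p)
P=np.array([p,p+[0,0,19],[545.3,257.2,3],[545.3,257.2,43]]);q=w2p(c,P);print(q.round(1))
k=6;x0,y0=q[0].astype(int)-[50,55];r=cv2.resize(im[y0:y0+95,x0:x0+100],None,fx=k,fy=k,interpolation=cv2.INTER_CUBIC)
for i,u in enumerate(q): cv2.drawMarker(r,tuple(((u-[x0,y0]+.5)*k).astype(int)),[(0,0,255),(0,255,0),(255,0,0),(255,0,255)][i],0,14,1)
cv2.imwrite("pics/s1.png",r)
```

```text
[545.15480981 255.91089687  51.00513688]
[[352.9 165.9]
 [354.2 159.7]
 [350.4 181.1]
 [352.9 168.5]]
```

View pics/s1.png

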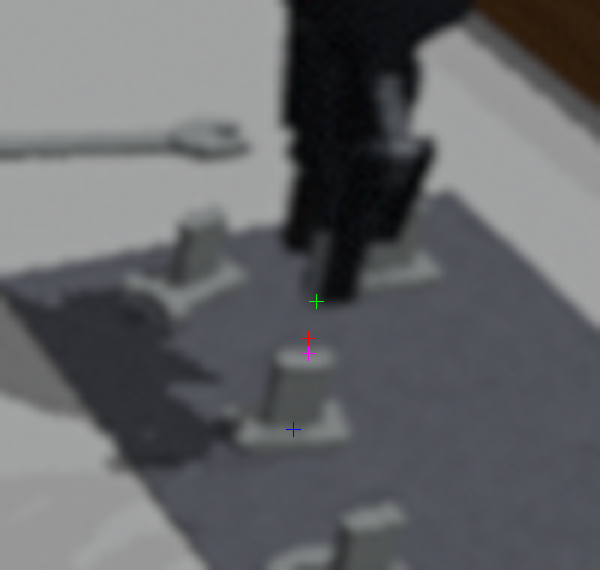

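The fingertips really are about 30–35 mm above the reported TCP at this opening. I'll go lower by that amount, watching the force.

{"api": "arm_command", "payload": {
  "dp": [
    [0,0,0.2],
    [0,0,0.2],
    [0,0,0.2],
    [0,0,0.2],
    [0,0,0],
    [0,0,0],
    [0,0,0],
    [0,0,0],
    [0,0,0],
    [0,0,0]
  ],
  "rot": [
    [0,0,0],
    [0,0,0],
    [0,0,0],
    [0,0,0],
    [0,0,0],
    [0,0,0],
    [0,0,0],
    [0,0,0],
    [0,0,0],
    [0,0,0]
  ],
  "claw": [0.4,0.4,0.4,0.4,0.4,0,0,0,0,0],
  "force": 50
}}

```text
t: 18.05
position: [545.8, 256.1, 3.6]
tcp_rot: [179.9, -0.1, 73.4]
ft_force: [-0.5, 0.6, 2.2]
gripper_width: 0.1
```

{"api": "arm_command", "payload": {
  "dp": [
    [0,0,0],
    [0,0,0],
    [0,0,0.06],
    [0,0,0.06],
    [0,0,0],
    [0,0,0],
    [0,0,0],
    [0,0,0],
    [0,0,0],
    [0,0,0]
  ],
  "rot": [
    [0,0,0],
    [0,0,0],
    [0,0,0],
    [0,0,0],
    [0,0,0],
    [0,0,0],
    [0,0,0],
    [0,0,0],
    [0,0,0],
    [0,0,0]
  ],
  "claw": [0.35,0.35,0.35,0.35,0.35,0,0,0,0,0],
  "force": 50
}}

```text
t: 19.3
position: [545.3, 255.9, -4.2]
tcp_rot: [179.9, -0.0, 73.4]
ft_force: [0.4, -0.7, -1.1]
gripper_width: 0.099
```

Run:
```python
from h import *
go([545.8,256.1,50],225.74)
c,im,s=snap("w6")
cv2.imwrite("pics/w6.png",im[150:384,100:412])
```

```text
pos [545.3 255.9  -4.2] [ 1.7994e+02 -3.0000e-02  7.3440e+01] w 0.099 t 19.3 q1,q6 [ 19. 126.] F [ 0.4 -0.7 -1.1]
ROT [ 6.000e-02  7.000e-02 -1.523e+02] then SHIFT [-0.008 -0.004 -0.903] | old-frame [ 0.006  0.008 -0.903]
```

View pics/w6.png

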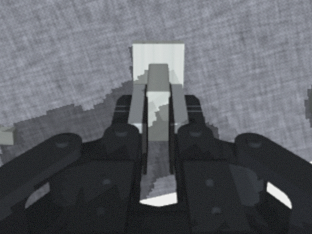

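Gripped: width 0.099 is consistent with the 10 mm tab. I'll lift it and turn to yaw 225.7.

{"api": "arm_command", "payload": {
  "dp": [
    [0,0,-0.2],
    [0,0,-0.35],
    [0,0,-0.35],
    [0,0,-0.1],
    [0,0,0],
    [0,0,0],
    [0,0,0],
    [0,0,0],
    [0,0,0],
    [0,0,0]
  ],
  "rot": [
    [0,0,0],
    [0,0,0],
    [0,0,0],
    [0,0,0],
    [0,0,-10],
    [0,0,-10],
    [0,0,-10],
    [0,0,-10],
    [0,0,-10],
    [0,0,-10]
  ],
  "claw": [0,0,0,0,0,0,0,0,0,0]
}}

```text
t: 20.6
position: [544.7, 255.7, 55.4]
tcp_rot: [-180.0, 0.0, 133.8]
ft_force: [-0.4, 0.3, -0.7]
gripper_width: 0.101
```

{"api": "arm_command", "payload": {
  "dp": [
    [0,0,0],
    [0,0,0],
    [0,0,0],
    [0,0,0],
    [0,0,0],
    [0,0,0],
    [0,0,0],
    [0,0,0],
    [0,0,0],
    [0,0,0]
  ],
  "rot": [
    [0,0,-10],
    [0,0,-10],
    [0,0,-10],
    [0,0,-10],
    [0,0,-10],
    [0,0,-10],
    [0,0,-10],
    [0,0,-10],
    [0,0,-10],
    [0,0,-2.3]
  ],
  "claw": [0,0,0,0,0,0,0,0,0,0]
}}

```text
t: 21.85
position: [544.7, 255.7, 55.4]
tcp_rot: [-180.0, -0.0, -134.1]
ft_force: [0.6, -0.1, -0.6]
gripper_width: 0.1
```

Run:
```python
from h import *
go([494.1,-97.9,55],225.74)
```

```text
pos [544.7 255.7  55.4] [-179.99   -0.   -134.15] w 0.1 t 21.85 q1,q6 [ 19. -27.] F [ 0.6 -0.1 -0.6]
ROT [-0.01 -0.    0.11] then SHIFT [ 4.809 -3.51   0.006] | old-frame [ 4.816 -3.5    0.007]
```

{"api": "arm_command", "payload": {
  "dp": [
    [0.3,-0.2,0],
    [0.5,-0.4,0],
    [0.6,-0.45,0],
    [0.6,-0.45,0],
    [0.6,-0.45,0],
    [0.6,-0.45,0],
    [0.6,-0.45,0],
    [0.6,-0.4,0],
    [0.4,-0.26,0],
    [0.01,0,0]
  ],
  "rot": [
    [0,0,0],
    [0,0,0],
    [0,0,0],
    [0,0,0],
    [0,0,0],
    [0,0,0],
    [0,0,0],
    [0,0,0],
    [0,0,0],
    [0,0,0]
  ],
  "claw": [0,0,0,0,0,0,0,0,0,0]
}}

```text
t: 23.1
position: [493.3, -99.8, 55.6]
tcp_rot: [-180.0, 0.0, -134.5]
ft_force: [-0.4, 0.6, -1.0]
gripper_width: 0.106
```

Run:
```python
from h import *
go([494.1,-97.9,-6],225.74)
```

```text
pos [493.3 -99.8  55.6] [-1.7998e+02  1.0000e-02 -1.3452e+02] w 0.106 t 23.1 q1,q6 [-19. -64.] F [-0.4  0.6 -1. ]
ROT [-0.02  0.01 -0.26] then SHIFT [-0.032  0.013  1.027] | old-frame [-0.032  0.014  1.027]
```

{"api": "arm_command", "payload": {
  "dp": [
    [0,0.01,0.2],
    [0,0,0.3],
    [0,0,0.3],
    [0,0,0.15],
    [0,0,0.05],
    [0,0,0.01],
    [0,0,0.01],
    [0,0,0],
    [0,0,0],
    [0,0,0]
  ],
  "rot": [
    [0,0,-0.26],
    [0,0,0],
    [0,0,0],
    [0,0,0],
    [0,0,0],
    [0,0,0],
    [0,0,0],
    [0,0,0],
    [0,0,0],
    [0,0,0]
  ],
  "claw": [0,0,0,0,0,0,0,0,0,0]
}}

```text
t: 24.35
position: [494.3, -97.4, -5.3]
tcp_rot: [-179.9, 0.1, -134.0]
ft_force: [-0.1, 0.1, -0.1]
gripper_width: 0.1
```

Run:
```python
from h import *
go([501.1,-90.7,-7],225.74)
```

```text
pos [494.3 -97.4  -5.3] [-1.7995e+02  6.0000e-02 -1.3401e+02] w 0.1 t 24.35 q1,q6 [-19. -65.] F [-0.1  0.1 -0.1]
ROT [-0.05  0.06  0.25] then SHIFT [-0.159 -0.002  0.028] | old-frame [-0.159 -0.003  0.028]
```

{"api": "arm_command", "payload": {
  "dp": [
    [0,0,0.02],
    [-0.03,0,0],
    [-0.03,0,0],
    [-0.03,0,0],
    [-0.03,0,0],
    [-0.01,0,0],
    [-0.01,0,0],
    [0,0,0],
    [0,0,0],
    [0,0,0]
  ],
  "rot": [
    [0,0,0],
    [0,0,0],
    [0,0,0],
    [0,0,0],
    [0,0,0],
    [0,0,0],
    [0,0,0],
    [0,0,0],
    [0,0,0],
    [0,0,0]
  ],
  "claw": [0,0,0,0,0,0,0,0,0,0]
}}

```text
t: 25.6
position: [500.0, -91.3, -6.7]
tcp_rot: [-180.0, 0.0, -134.0]
ft_force: [-0.3, 0.2, -0.8]
gripper_width: 0.102
```

{"api": "arm_command", "payload": {
  "dp": [
    [-0.01,0,0],
    [-0.01,0,0],
    [0,0,0],
    [0,0,0],
    [0,0,0],
    [0,0,0],
    [0,0,0],
    [0,0,0],
    [0,0,0],
    [0,0,0]
  ],
  "rot": [
    [0,0,0],
    [0,0,0],
    [0,0,0],
    [0,0,0],
    [0,0,0],
    [0,0,0],
    [0,0,0],
    [0,0,0],
    [0,0,0],
    [0,0,0]
  ],
  "claw": [0,0,0,0,0,0,0,0,0,0]
}}

```text
t: 26.85
position: [500.5, -90.9, -6.7]
tcp_rot: [-180.0, -0.0, -134.0]
ft_force: [-2.8, -4.4, -0.1]
gripper_width: 0.099
```

Run:
```python
from h import *
go([501.1,-90.7,-7],225.74)
```

```text
pos [500.5 -90.9  -6.7] [-1.7995e+02 -3.0000e-02 -1.3402e+02] w 0.099 t 26.85 q1,q6 [-18. -64.] F [-2.8 -4.4 -0.1]
ROT [-0.05 -0.03  0.24] then SHIFT [-0.009 -0.005  0.005] | old-frame [-0.009 -0.005  0.005]
```

There was contact at about 5 N, within 0.5 mm of the predicted pose. I'll release it and head for convex_14.

{"api": "arm_command", "payload": {
  "dp": [
    [0,0,0.005],
    [0,0,0],
    [0,0,0],
    [0,0,0],
    [0,0,-0.2],
    [0,0,-0.4],
    [0,0,-0.4],
    [0,0,-0.4],
    [0,0,0],
    [0,0,0]
  ],
  "rot": [
    [0,0,0],
    [0,0,0],
    [0,0,0],
    [0,0,0],
    [0,0,0],
    [0,0,0],
    [0,0,0],
    [0,0,0],
    [0,0,0],
    [0,0,0]
  ],
  "claw": [0.25,0.25,0.25,0.25,0.25,0.3,0.4,0.4,0.4,0.4]
}}

```text
t: 28.1
position: [500.5, -90.3, 76.8]
tcp_rot: [-180.0, 0.0, -134.0]
ft_force: [-0.4, -0.5, -0.6]
gripper_width: 0.402
```

Run:
```python
from h import *
c,im,s=snap("w7")
r=rect(c,im,440,660,-150,60,5,2.8);cv2.imwrite("pics/w7.png",r)
go([454,359.4,75],84)
```

```text
pos [499.9 -90.2  76.3] [ 1.7996e+02  1.0000e-02 -1.3401e+02] w 0.4 t 28.15 q1,q6 [-18. -64.] F [ 0.2  0.4 -0.2]
ROT [ 3.0000e-02 -5.0000e-02  1.4199e+02] then SHIFT [ 7.372 -1.545  0.021] | old-frame [-4.857  5.756  0.026]
```

View pics/w7.png

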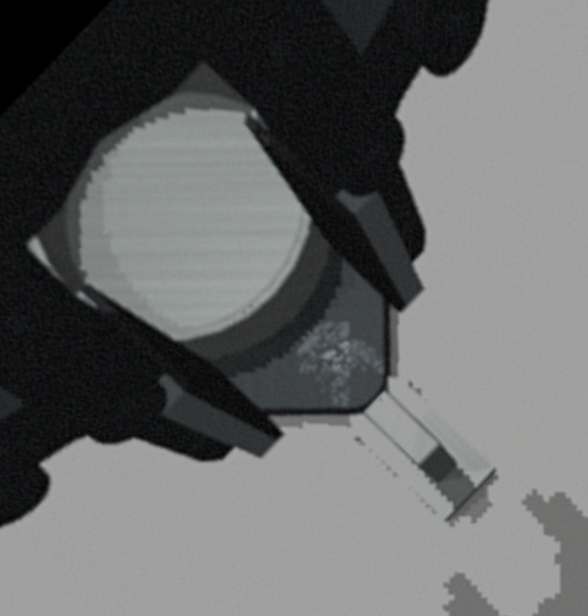

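Concave_12 is seated, with the leaf hugging the small rounded corner at (375,395) in the crop.

{"api": "arm_command", "payload": {
  "dp": [
    [0,0,0],
    [0,0,0],
    [0,0,0],
    [0,0,0],
    [0,0,0],
    [0,0,0],
    [0,0,0],
    [0,0,0],
    [0,0,0],
    [0,0,0]
  ],
  "rot": [
    [0,0,10.1],
    [0,0,10.1],
    [0,0,10.1],
    [0,0,10.1],
    [0,0,10.1],
    [0,0,10.1],
    [0,0,10.1],
    [0,0,10.1],
    [0,0,10.1],
    [0,0,10.1]
  ],
  "claw": [0.4,0.4,0.4,0.4,0.4,0.4,0.4,0.4,0.4,0.4]
}}

```text
t: 29.4
position: [499.6, -90.1, 75.6]
tcp_rot: [-180.0, -0.1, 124.7]
ft_force: [0.6, -0.0, -0.5]
gripper_width: 0.401
```

{"api": "arm_command", "payload": {
  "dp": [
    [0,0,0],
    [0,0,0],
    [0,0,0],
    [0,0,0],
    [0.4,-0.1,0],
    [0.6,-0.1,0],
    [0.7,-0.15,0],
    [0.7,-0.15,0],
    [0.7,-0.15,0],
    [0.7,-0.15,0]
  ],
  "rot": [
    [0,0,10.1],
    [0,0,10.1],
    [0,0,10.1],
    [0,0,10.7],
    [0,0,0],
    [0,0,0],
    [0,0,0],
    [0,0,0],
    [0,0,0],
    [0,0,0]
  ],
  "claw": [0.4,0.4,0.4,0.4,0.4,0.4,0.4,0.4,0.4,0.4]
}}

```text
t: 30.65
position: [475.5, 142.5, 75.8]
tcp_rot: [-179.9, 0.0, 84.0]
ft_force: [0.4, 0.2, 0.8]
gripper_width: 0.397
```

{"api": "arm_command", "payload": {
  "dp": [
    [0.7,-0.15,0],
    [0.7,-0.15,0],
    [0.7,-0.15,0],
    [0.7,-0.15,0],
    [0.5,-0.1,0],
    [0.25,-0.05,0],
    [0,0,0],
    [0,0,0],
    [0,0,0],
    [0,0,0]
  ],
  "rot": [
    [0,0,0],
    [0,0,0],
    [0,0,0],
    [0,0,0],
    [0,0,0],
    [0,0,0],
    [0,0,0],
    [0,0,0],
    [0,0,0],
    [0,0,0]
  ],
  "claw": [0.4,0.4,0.4,0.4,0.4,0.4,0.4,0.4,0.4,0.4]
}}

```text
t: 31.9
position: [454.6, 357.1, 77.1]
tcp_rot: [179.9, -0.0, 83.9]
ft_force: [0.3, 0.3, -0.5]
gripper_width: 0.4
```

Run:
```python
from h import *
c,im,s=snap("w8")
go([454,359.4,-4],84)
a=np.radians(-96);o=np.array([451.5,335.5]);tab=o-24*np.array([np.cos(a),np.sin(a)])
k=1.6;r=cv2.resize(im,None,fx=k,fy=k)
for P in [[*o,9],[*(o-46*np.array([np.cos(a),np.sin(a)])),9],[*(o+14*np.array([np.cos(a),np.sin(a)])),9],[*tab,9],[646.5,216,9],[646.5,250,9]]:
    cv2.drawMarker(r,tuple((w2p(c,P)[0]*k).astype(int)),(0,0,255),0,10,1)
cv2.imwrite("pics/w8.png",r[:600,:800])
```

```text
pos [454.6 357.3  77.2] [ 1.7994e+02 -2.0000e-02  8.3940e+01] w 0.4 t 31.95 q1,q6 [ 32. 128.] F [1.3 0.5 0.4]
ROT [ 0.06 -0.02 -0.06] then SHIFT [ 0.034 -0.014  1.353] | old-frame [ 0.033 -0.015  1.353]
```

View pics/w8.png

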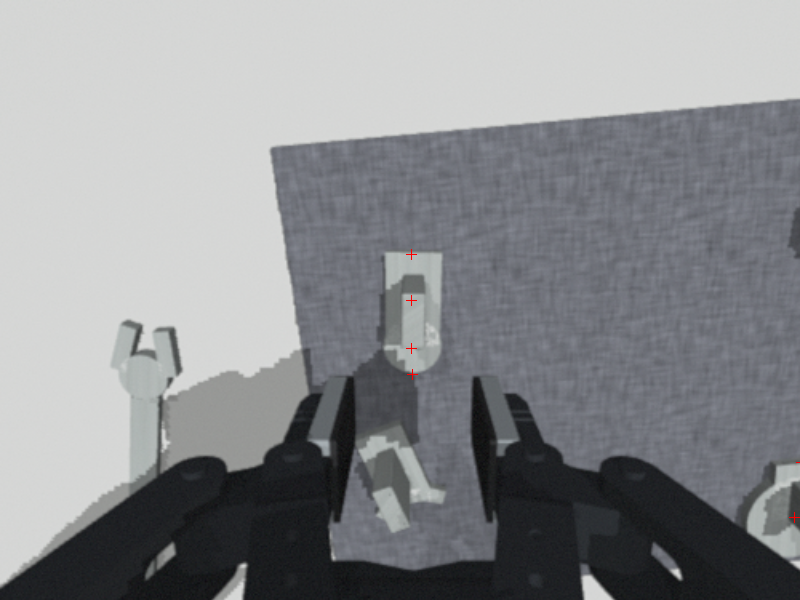

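The predicted marks match convex_14. I'll descend and grip.

{"api": "arm_command", "payload": {
  "dp": [
    [0.03,-0.01,0.2],
    [0,0,0.3],
    [0,0,0.3],
    [0,0,0.3],
    [0,0,0.2],
    [0,0,0.05],
    [0,0,0],
    [0,0,0],
    [0,0,0],
    [0,0,0]
  ],
  "rot": [
    [0,0,0],
    [0,0,0],
    [0,0,0],
    [0,0,0],
    [0,0,0],
    [0,0,0],
    [0,0,0],
    [0,0,0],
    [0,0,0],
    [0,0,0]
  ],
  "claw": [0.4,0.4,0.4,0.4,0.4,0.35,0,0,0,0],
  "force": 50
}}

```text
t: 33.2
position: [454.3, 359.9, -3.6]
tcp_rot: [179.9, -0.0, 84.0]
ft_force: [0.7, -0.0, -1.2]
gripper_width: 0.101
```

Run:
```python
from h import *
s=ctrl.get_state();go([454,359,60],135.74)
y=np.radians(s["tcp_rot"][2]);tx=np.array([np.cos(y),np.sin(y)]);ty=np.array([np.sin(y),-np.cos(y)])
d=np.array([451.5,335.5])-s["position"][:2];print("leaf in tool",d@tx,d@ty)
```

```text
pos [454.3 359.9  -3.6] [ 1.7991e+02 -4.0000e-02  8.4000e+01] w 0.101 t 33.2 q1,q6 [ 32. 128.] F [ 0.7 -0.  -1.2]
ROT [  0.1    0.   -51.74] then SHIFT [-0.007 -0.014 -1.06 ] | old-frame [-1.50e-02 -1.00e-03 -1.06e+00]
leaf in tool -24.547931478823912 -0.21306074393965452
```

{"api": "arm_command", "payload": {
  "dp": [
    [0,0,-0.2],
    [0,0,-0.35],
    [0,0,-0.35],
    [0,0,-0.1],
    [0,0,0],
    [0,0,0],
    [0,0,0],
    [0,0,0],
    [0,0,0],
    [0,0,0]
  ],
  "rot": [
    [0,0,0],
    [0,0,0],
    [0,0,0],
    [0,0,0],
    [0,0,-10.3],
    [0,0,-10.3],
    [0,0,-10.3],
    [0,0,-10.3],
    [0,0,-10.54],
    [0,0,0]
  ],
  "claw": [0,0,0,0,0,0,0,0,0,0]
}}

```text
t: 34.45
position: [453.7, 359.5, 55.8]
tcp_rot: [180.0, 0.0, 135.6]
ft_force: [-0.3, -0.3, -1.9]
gripper_width: 0.099
```

{"api": "arm_command", "payload": {
  "dp": [
    [-0.3,-0.2,0],
    [-0.4,-0.35,0],
    [-0.5,-0.4,0],
    [-0.5,-0.4,0],
    [-0.5,-0.4,0],
    [-0.5,-0.4,0],
    [-0.5,-0.4,0],
    [-0.3,-0.3,0],
    [-0.2,-0.15,0],
    [0,0,0]
  ],
  "rot": [
    [0,0,0],
    [0,0,0],
    [0,0,0],
    [0,0,0],
    [0,0,0],
    [0,0,0],
    [0,0,0],
    [0,0,0],
    [0,0,0],
    [0,0,0]
  ],
  "claw": [0,0,0,0,0,0,0,0,0,0]
}}

```text
t: 35.7
position: [487.5, 75.0, 56.1]
tcp_rot: [179.9, 0.0, 135.6]
ft_force: [0.1, 1.2, -0.2]
gripper_width: 0.101
```

Run:
```python
from h import *
go([487.5,76.2,-6],135.74)
```

```text
pos [487.5  75.   56.1] [1.7994e+02 3.0000e-02 1.3557e+02] w 0.101 t 35.7 q1,q6 [ 1. 46.] F [ 0.1  1.2 -0.2]
ROT [ 0.06  0.03 -0.17] then SHIFT [0.014 0.015 1.034] | old-frame [0.015 0.014 1.034]
```

{"api": "arm_command", "payload": {
  "dp": [
    [0,0,0.2],
    [0,0,0.3],
    [0,0,0.3],
    [0,0,0.15],
    [0,0,0.05],
    [0,0,0.02],
    [0,0,0.02],
    [0,0,0],
    [0,0,0],
    [0,0,0]
  ],
  "rot": [
    [0,0,0],
    [0,0,0],
    [0,0,0],
    [0,0,0],
    [0,0,0],
    [0,0,0],
    [0,0,0],
    [0,0,0],
    [0,0,0],
    [0,0,0]
  ],
  "claw": [0,0,0,0,0,0,0,0,0,0]
}}

```text
t: 36.95
position: [487.6, 75.8, -6.2]
tcp_rot: [179.9, 0.0, 135.7]
ft_force: [0.9, -0.0, -0.2]
gripper_width: 0.099
```

Run:
```python
from h import *
go([494.7,69.3,-6.5],135.74)
```

```text
pos [487.6  75.8  -6.2] [1.7994e+02 5.0000e-02 1.3573e+02] w 0.099 t 36.95 q1,q6 [ 1. 46.] F [ 0.9 -0.  -0.2]
ROT [ 0.06  0.05 -0.01] then SHIFT [-0.161  0.005  0.005] | old-frame [-0.161  0.005  0.005]
```

{"api": "arm_command", "payload": {
  "dp": [
    [-0.03,0.005,0],
    [-0.03,0,0],
    [-0.03,0,0],
    [-0.03,0,0],
    [-0.01,0,0],
    [-0.01,0,0],
    [-0.005,0,0],
    [0,0,0],
    [0,0,0],
    [0,0,0]
  ],
  "rot": [
    [0,0,0],
    [0,0,0],
    [0,0,0],
    [0,0,0],
    [0,0,0],
    [0,0,0],
    [0,0,0],
    [0,0,0],
    [0,0,0],
    [0,0,0]
  ],
  "claw": [0,0,0,0,0,0,0,0,0,0]
}}

```text
t: 38.2
position: [493.8, 70.1, -6.4]
tcp_rot: [180.0, 0.0, 135.7]
ft_force: [0.3, 0.0, -1.7]
gripper_width: 0.102
```

{"api": "arm_command", "payload": {
  "dp": [
    [-0.01,0,0],
    [-0.01,0,0],
    [0,0,0],
    [0,0,0],
    [0,0,0],
    [0,0,0],
    [0,0,0],
    [0,0,0],
    [0,0,0],
    [0,0,0]
  ],
  "rot": [
    [0,0,0],
    [0,0,0],
    [0,0,0],
    [0,0,0],
    [0,0,0],
    [0,0,0],
    [0,0,0],
    [0,0,0],
    [0,0,0],
    [0,0,0]
  ],
  "claw": [0,0,0,0,0,0,0,0,0,0]
}}

```text
t: 39.45
position: [494.8, 69.2, -6.4]
tcp_rot: [180.0, 0.0, 135.7]
ft_force: [-0.4, 0.5, -0.5]
gripper_width: 0.098
```

{"api": "arm_command", "payload": {
  "dp": [
    [-0.01,0,0],
    [-0.005,0,0],
    [0,0,0],
    [0,0,0],
    [0,0,0],
    [0,0,0],
    [0,0,0],
    [0,0,0],
    [0,0,0],
    [0,0,0]
  ],
  "rot": [
    [0,0,0],
    [0,0,0],
    [0,0,0],
    [0,0,0],
    [0,0,0],
    [0,0,0],
    [0,0,0],
    [0,0,0],
    [0,0,0],
    [0,0,0]
  ],
  "claw": [0,0,0,0,0,0,0,0,0,0]
}}

```text
t: 40.7
position: [495.3, 68.6, -6.4]
tcp_rot: [180.0, 0.0, 135.7]
ft_force: [-0.1, 0.6, -1.4]
gripper_width: 0.102
```

{"api": "arm_command", "payload": {
  "dp": [
    [-0.01,0,0],
    [0,0,0],
    [0,0,0],
    [-0.005,0,0],
    [0,0,0],
    [0,0,0],
    [0,0,0],
    [0,0,0],
    [0,0,0],
    [0,0,0]
  ],
  "rot": [
    [0,0,0],
    [0,0,0],
    [0,0,0],
    [0,0,0],
    [0,0,0],
    [0,0,0],
    [0,0,0],
    [0,0,0],
    [0,0,0],
    [0,0,0]
  ],
  "claw": [0,0,0,0,0,0,0,0,0,0]
}}

```text
t: 41.95
position: [495.7, 68.0, -6.5]
tcp_rot: [180.0, 0.0, 135.7]
ft_force: [-2.4, 0.4, -0.6]
gripper_width: 0.097
```

{"api": "arm_command", "payload": {
  "dp": [
    [-0.006,-0.006,0],
    [0,0,0],
    [0,0,0],
    [-0.003,-0.003,0],
    [0,0,0],
    [0,0,0],
    [0,0,0],
    [0,0,0],
    [0,0,0],
    [0,0,0]
  ],
  "rot": [
    [0,0,0],
    [0,0,0],
    [0,0,0],
    [0,0,0],
    [0,0,0],
    [0,0,0],
    [0,0,0],
    [0,0,0],
    [0,0,0],
    [0,0,0]
  ],
  "claw": [0,0,0,0,0,0,0,0,0,0]
}}

```text
t: 43.2
position: [495.7, 67.4, -6.5]
tcp_rot: [180.0, -0.0, 135.7]
ft_force: [-3.0, 3.6, 0.2]
gripper_width: 0.103
```

Both force components are balanced, so it is seated. I'll release it and go for convex_26.

{"api": "arm_command", "payload": {
  "dp": [
    [0,0,0.005],
    [0,0,0],
    [0,0,0],
    [0,0,0],
    [0,0,-0.2],
    [0,0,-0.4],
    [0,0,-0.4],
    [0,0,-0.4],
    [0,0,0],
    [0,0,0]
  ],
  "rot": [
    [0,0,0],
    [0,0,0],
    [0,0,0],
    [0,0,0],
    [0,0,0],
    [0,0,0],
    [0,0,0],
    [0,0,0],
    [0,0,-10],
    [0,0,-10]
  ],
  "claw": [0.25,0.25,0.25,0.25,0.25,0.3,0.4,0.4,0.4,0.4]
}}

```text
t: 44.45
position: [496.8, 67.1, 78.8]
tcp_rot: [179.9, 0.2, 156.1]
ft_force: [-0.0, -0.4, -0.6]
gripper_width: 0.401
```

{"api": "arm_command", "payload": {
  "dp": [
    [0,0,0],
    [0,0,0],
    [0,0,0],
    [0,0,0],
    [0,0,0],
    [0,0,0],
    [0,0,0],
    [0,0,0],
    [0,0,0],
    [0,0,0]
  ],
  "rot": [
    [0,0,-10],
    [0,0,-10],
    [0,0,-10],
    [0,0,-10],
    [0,0,-10],
    [0,0,-10],
    [0,0,-10],
    [0,0,-10],
    [0,0,-10],
    [0,0,-10]
  ],
  "claw": [0.4,0.4,0.4,0.4,0.4,0.4,0.4,0.4,0.4,0.4]
}}

```text
t: 45.7
position: [496.3, 67.1, 78.2]
tcp_rot: [-179.9, 0.0, -103.9]
ft_force: [1.1, 0.8, -0.4]
gripper_width: 0.4
```

Run:
```python
from h import *
go([646.5,228,75],270)
```

```text
pos [496.3  67.1  78.2] [-1.7989e+02  3.0000e-02 -1.0393e+02] w 0.4 t 45.7 q1,q6 [  0. -76.] F [ 1.1  0.8 -0.4]
ROT [-1.200e-01  1.000e-02 -1.393e+01] then SHIFT [-2.682 -2.504  0.054] | old-frame [-3.206 -1.785  0.059]
```

{"api": "arm_command", "payload": {
  "dp": [
    [0,0,0],
    [0,0,0],
    [-0.4,-0.4,0],
    [-0.5,-0.5,0],
    [-0.5,-0.5,0],
    [-0.5,-0.5,0],
    [-0.5,-0.4,0.05],
    [-0.28,-0.2,0],
    [0,0,0],
    [0,0,0]
  ],
  "rot": [
    [0,0,-7],
    [0,0,-6.93],
    [0,0,0],
    [0,0,0],
    [0,0,0],
    [0,0,0],
    [0,0,0],
    [0,0,0],
    [0,0,0],
    [0,0,0]
  ],
  "claw": [0.4,0.4,0.4,0.4,0.4,0.4,0.4,0.4,0.4,0.4]
}}

```text
t: 46.95
position: [646.3, 226.5, 74.8]
tcp_rot: [-180.0, -0.0, -90.3]
ft_force: [0.6, -1.4, -0.6]
gripper_width: 0.402
```

Run:
```python
from h import *
c,im,s=snap("w9")
go([646.5,228,-4],270)
k=1.56;r=cv2.resize(im,None,fx=k,fy=k)
a=np.linspace(0,6.28,24)
for P in [[646.5,250,9],[646.5,216,9],[659.5,250,9],[633.5,250,9]]+[[646.5+26*np.cos(t),216+26*np.sin(t),9] for t in a]+[[512.1,52.3,6],[512.1-46*.716,52.3+46*.698,6]]:
    cv2.drawMarker(r,tuple((w2p(c,P)[0]*k).astype(int)),(0,0,255),0,6,1)
cv2.imwrite("pics/w9.png",r)
```

```text
pos [646.2 226.3  74.7] [-1.7998e+02 -2.0000e-02 -9.0360e+01] w 0.398 t 47.0 q1,q6 [ 14. -76.] F [-1.4 -1.1 -0.6]
ROT [-0.02 -0.02 -0.36] then SHIFT [-0.028 -0.005  1.312] | old-frame [-0.029 -0.005  1.312]
```

View pics/w9.png

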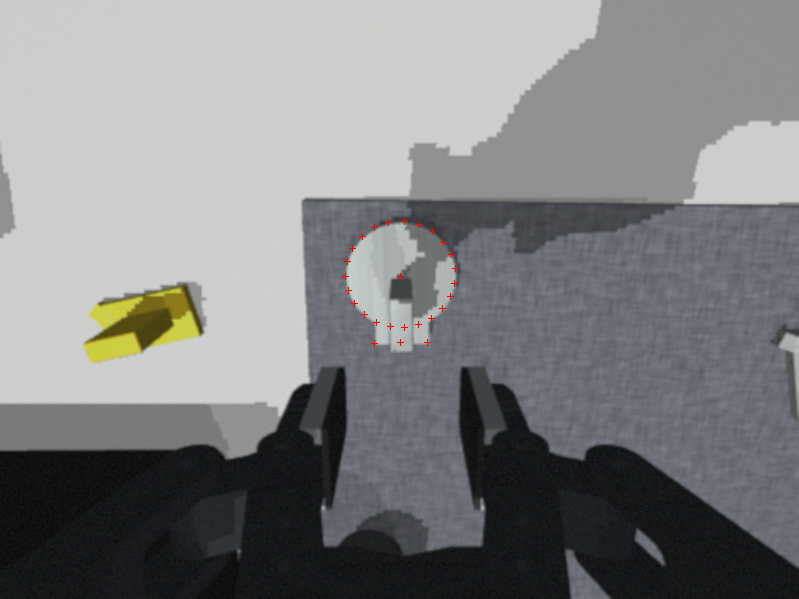

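The marks match convex_26 exactly, and there is clearance to the black case. Descending.

{"api": "arm_command", "payload": {
  "dp": [
    [-0.02,0,0.2],
    [0,0,0.3],
    [0,0,0.3],
    [0,0,0.3],
    [0,0,0.16],
    [0,0,0.05],
    [0,0,0],
    [0,0,0],
    [0,0,0],
    [0,0,0]
  ],
  "rot": [
    [0,0,-0.3],
    [0,0,0],
    [0,0,0],
    [0,0,0],
    [0,0,0],
    [0,0,0],
    [0,0,0],
    [0,0,0],
    [0,0,0],
    [0,0,0]
  ],
  "claw": [0.4,0.4,0.4,0.4,0.4,0.35,0,0,0,0],
  "force": 50
}}

```text
t: 48.25
position: [647.3, 228.4, -3.6]
tcp_rot: [-179.9, 0.0, -90.0]
ft_force: [0.8, 0.4, -0.8]
gripper_width: 0.104
```

Run:
```python
from h import *
s=ctrl.get_state();go([646.5,228,60],135.74)
y=np.radians(s["tcp_rot"][2]);tx=np.array([np.cos(y),np.sin(y)]);ty=np.array([np.sin(y),-np.cos(y)])
d=np.array([646.5,216])-s["position"][:2];print("leaf in tool",d@tx,d@ty)
L=d@tx;a=np.radians(135.74);u=np.array([np.cos(a),np.sin(a)])
t=np.array([643.7,-76.1])-L*u; b=t-10*u; print("target",t,"backoff",b)
v=np.array([np.sin(a),-np.cos(a)]);D=b-s["position"][:2];print("shift to backoff in yaw135.74",D@u/60,D@v/60)
```

```text
pos [647.3 228.4  -3.6] [-1.799e+02  2.000e-02 -9.003e+01] w 0.104 t 48.25 q1,q6 [ 14. -76.] F [ 0.8  0.4 -0.8]
ROT [-2.0000e-02  1.3000e-01  1.3423e+02] then SHIFT [ 0.004 -0.014 -1.06 ] | old-frame [ 0.007  0.011 -1.06 ]
leaf in tool 12.417372021658633 0.765579407945395
target [652.5930753 -84.766276 ] backoff [659.75487675 -91.74543067]
shift to backoff in yaw135.74 -3.8731035208926894 -3.676367114808565
```

{"api": "arm_command", "payload": {
  "dp": [
    [0,0,-0.2],
    [0,0,-0.35],
    [0,0,-0.35],
    [0,0,-0.1],
    [0,0,0],
    [0,0,0],
    [0,0,0],
    [0,0,0],
    [0,0,0],
    [0,0,0]
  ],
  "rot": [
    [0,0,0],
    [0,0,0],
    [0,0,0],
    [0,0,0],
    [0,0,10],
    [0,0,10],
    [0,0,10],
    [0,0,10],
    [0,0,10],
    [0,0,10]
  ],
  "claw": [0,0,0,0,0,0,0,0,0,0]
}}

```text
t: 49.5
position: [646.8, 228.3, 56.1]
tcp_rot: [-180.0, 0.1, -150.4]
ft_force: [-1.4, 0.6, -1.3]
gripper_width: 0.097
```

{"api": "arm_command", "payload": {
  "dp": [
    [0,0,0],
    [0,0,0],
    [0,0,0],
    [0,0,0],
    [0,0,0],
    [0,0,0],
    [0,0,0],
    [0,0,0],
    [0,0,0],
    [0,0,0]
  ],
  "rot": [
    [0,0,10],
    [0,0,10],
    [0,0,10],
    [0,0,10],
    [0,0,10],
    [0,0,10],
    [0,0,10],
    [0,0,4.2],
    [0,0,0],
    [0,0,0]
  ],
  "claw": [0,0,0,0,0,0,0,0,0,0]
}}

```text
t: 50.75
position: [646.9, 228.3, 56.0]
tcp_rot: [180.0, 0.0, 135.8]
ft_force: [-0.2, -0.2, -1.1]
gripper_width: 0.098
```

{"api": "arm_command", "payload": {
  "dp": [
    [-0.3,-0.25,0],
    [-0.45,-0.4,0],
    [-0.5,-0.5,0],
    [-0.5,-0.5,0],
    [-0.5,-0.5,0],
    [-0.5,-0.5,0],
    [-0.5,-0.5,0],
    [-0.4,-0.35,0],
    [-0.22,-0.18,0],
    [0,0,0]
  ],
  "rot": [
    [0,0,0],
    [0,0,0],
    [0,0,0],
    [0,0,0],
    [0,0,0],
    [0,0,0],
    [0,0,0],
    [0,0,0],
    [0,0,0],
    [0,0,0]
  ],
  "claw": [0,0,0,0,0,0,0,0,0,0]
}}

```text
t: 52.0
position: [659.2, -93.2, 55.9]
tcp_rot: [179.9, 0.0, 135.7]
ft_force: [0.1, 0.5, -1.9]
gripper_width: 0.1
```

Run:
```python
from h import *
go([659.8,-91.7,-6],135.74)
```

```text
pos [659.2 -93.2  55.9] [1.7994e+02 3.0000e-02 1.3566e+02] w 0.1 t 52.0 q1,q6 [-14.  31.] F [ 0.1  0.5 -1.9]
ROT [ 0.06  0.03 -0.08] then SHIFT [0.011 0.024 1.032] | old-frame [0.011 0.023 1.032]
```

Leaf x now equals tool +x, so the push goes along +x.

{"api": "arm_command", "payload": {
  "dp": [
    [0,0,0.2],
    [0,0,0.3],
    [0,0,0.3],
    [0,0,0.15],
    [0,0,0.05],
    [0,0,0.02],
    [0,0,0.01],
    [0,0,0],
    [0,0,0],
    [0,0,0]
  ],
  "rot": [
    [0,0,0],
    [0,0,0],
    [0,0,0],
    [0,0,0],
    [0,0,0],
    [0,0,0],
    [0,0,0],
    [0,0,0],
    [0,0,0],
    [0,0,0]
  ],
  "claw": [0,0,0,0,0,0,0,0,0,0]
}}

```text
t: 53.25
position: [659.4, -92.0, -5.7]
tcp_rot: [179.9, 0.1, 135.8]
ft_force: [-1.1, -0.2, -1.5]
gripper_width: 0.1
```

Run:
```python
from h import *
go([652.6,-84.8,-6.5],135.74)
```

```text
pos [659.4 -92.   -5.7] [1.7994e+02 5.0000e-02 1.3576e+02] w 0.1 t 53.25 q1,q6 [-14.  31.] F [-1.1 -0.2 -1.5]
ROT [0.06 0.05 0.02] then SHIFT [0.165 0.006 0.013] | old-frame [0.165 0.006 0.013]
```

{"api": "arm_command", "payload": {
  "dp": [
    [0.03,0.005,0.012],
    [0.03,0,0],
    [0.03,0,0],
    [0.03,0,0],
    [0.01,0,0],
    [0.01,0,0],
    [0.005,0,0],
    [0,0,0],
    [0,0,0],
    [0,0,0]
  ],
  "rot": [
    [0,0,0],
    [0,0,0],
    [0,0,0],
    [0,0,0],
    [0,0,0],
    [0,0,0],
    [0,0,0],
    [0,0,0],
    [0,0,0],
    [0,0,0]
  ],
  "claw": [0,0,0,0,0,0,0,0,0,0]
}}

```text
t: 54.5
position: [653.6, -86.0, -6.6]
tcp_rot: [180.0, 0.1, 135.8]
ft_force: [1.8, -1.6, -1.9]
gripper_width: 0.101
```

{"api": "arm_command", "payload": {
  "dp": [
    [0.01,0,0],
    [0,0,0],
    [0.01,0,0],
    [0,0,0],
    [0,0,0],
    [0,0,0],
    [0,0,0],
    [0,0,0],
    [0,0,0],
    [0,0,0]
  ],
  "rot": [
    [0,0,0],
    [0,0,0],
    [0,0,0],
    [0,0,0],
    [0,0,0],
    [0,0,0],
    [0,0,0],
    [0,0,0],
    [0,0,0],
    [0,0,0]
  ],
  "claw": [0,0,0,0,0,0,0,0,0,0]
}}

```text
t: 55.75
position: [653.4, -85.8, -6.3]
tcp_rot: [180.0, 0.2, 135.7]
ft_force: [3.0, -4.8, -1.7]
gripper_width: 0.1
```

Contact on both sides at about 5.6 N. The offset agrees with the other corners: the base really sits about (+1, -1.2) mm from my estimate. I'll release it and check all three.

{"api": "arm_command", "payload": {
  "dp": [
    [0,0,0.005],
    [0,0,0],
    [0,0,0],
    [0,0,0],
    [0,0,-0.2],
    [0,0,-0.4],
    [0,0,-0.5],
    [0,0,-0.5],
    [-0.1,0,-0.5],
    [-0.2,0,-0.5]
  ],
  "rot": [
    [0,0,0],
    [0,0,0],
    [0,0,0],
    [0,0,0],
    [0,0,0],
    [0,0,0],
    [0,0,0],
    [0,0,0],
    [0,0,0],
    [0,0,0]
  ],
  "claw": [0.25,0.25,0.25,0.25,0.25,0.3,0.4,0.4,0.4,0.4]
}}

```text
t: 57.0
position: [665.2, -97.1, 151.2]
tcp_rot: [179.9, 0.1, 135.8]
ft_force: [1.0, -0.1, 0.2]
gripper_width: 0.398
```

{"api": "arm_command", "payload": {
  "dp": [
    [-0.3,0,-0.4],
    [-0.3,0,-0.3],
    [0,0,0],
    [0,0,0],
    [0,0,0],
    [0,0,0],
    [0,0,0],
    [0,0,0],
    [0,0,0],
    [0,0,0]
  ],
  "rot": [
    [0,0,0],
    [0,0,0],
    [0,0,0],
    [0,0,0],
    [0,0,0],
    [0,0,0],
    [0,0,0],
    [0,0,0],
    [0,0,0],
    [0,0,0]
  ],
  "claw": [0.4,0.4,0.4,0.4,0.4,0.4,0.4,0.4,0.4,0.4]
}}

```text
t: 58.25
position: [691.0, -122.5, 191.1]
tcp_rot: [179.9, 0.0, 135.8]
ft_force: [0.3, 0.0, 0.2]
gripper_width: 0.403
```

Run:
```python
from base import *
c,im,s=snap("w10");print(s["position"])
p,f=fit_base(c,im,[578.5,-12.5,0.7]);print(p,f)
k=2.7;r=rect(c,im,470,690,-130,110,6,k)
def dr(P,q,col,z=6):
    M=p2w(c,w2p(c,tf(P,*q,z)),6);cv2.polylines(r,[np.c_[(110-M[:,1])*k,(690-M[:,0])*k].round().astype(int)],True,col,1)
dr(outline(),p,(0,0,255),10)
def cc(R,W,T): 
    a=np.radians(np.linspace(135,225,15)); return np.r_[[[T,13],],[[T,-13]],]
for cx,cy,a,T in((-53,-53,45,-58),(-65,65,-45,-46),(65,-65,135,-34)):
    o=tf(np.array([[cx,cy]]),*p,0)[0];dr(np.array([[T,13],[T,-13],[0,0]]),(o[0],o[1],p[2]+a),(0,200,0))
cv2.imwrite("pics/w10.png",r)
```

```text
[ 690.98575108 -122.51648272  191.12013176]
[577.84910027 -12.79057616   1.31870445] -58.86394500732422
```

View pics/w10.png

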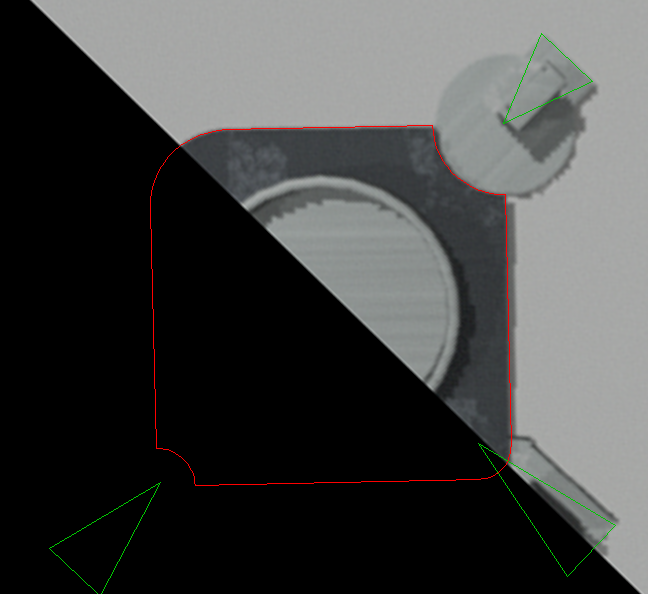

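Convex_26 is tight in the big hollow, and the visible edge of concave_12 matches its expected outline. The small hollow was out of frame, so I'll shift, check it, and then look at the scoop.

{"api": "arm_command", "payload": {
  "dp": [
    [0.4,0,0],
    [0.6,0,0],
    [0.6,0,0],
    [0.6,0,0],
    [0.5,0,0],
    [0.3,0,0],
    [0,0,0],
    [0,0,0],
    [0,0,0],
    [0,0,0]
  ],
  "rot": [
    [0,0,0],
    [0,0,0],
    [0,0,0],
    [0,0,0],
    [0,0,0],
    [0,0,0],
    [0,0,0],
    [0,0,0],
    [0,0,0],
    [0,0,0]
  ],
  "claw": [0.4,0.4,0.4,0.4,0.4,0.4,0.4,0.4,0.4,0.4]
}}

```text
t: 59.55
position: [562.5, 2.5, 190.8]
tcp_rot: [180.0, 0.0, 135.7]
ft_force: [0.2, 0.6, 0.0]
gripper_width: 0.401
```

Run:
```python
from h import *
c,im,s=snap("w11")
go([540,-310,200],90)
```

```text
pos [562.3   2.6 190.8] [1.7996e+02 3.0000e-02 1.3573e+02] w 0.397 t 59.6 q1,q6 [-6. 38.] F [ 0.1 -0.7  0.4]
ROT [5.000e-02 1.000e-02 4.573e+01] then SHIFT [-5.211 -0.372 -0.153] | old-frame [-3.371 -3.991 -0.154]
```

{"api": "arm_command", "payload": {
  "dp": [
    [0,0,0],
    [0,0,0],
    [0,0,0],
    [0,0,0],
    [0,0,0],
    [-0.4,0,0],
    [-0.7,-0.05,0],
    [-0.7,-0.05,0],
    [-0.7,-0.05,0],
    [-0.7,-0.05,0]
  ],
  "rot": [
    [0,0,9.1],
    [0,0,9.1],
    [0,0,9.1],
    [0,0,9.1],
    [0,0,9.3],
    [0,0,0],
    [0,0,0],
    [0,0,0],
    [0,0,0],
    [0,0,0]
  ],
  "claw": [0.8,0.8,0.8,0.8,0.8,0.8,0.8,0.8,0.8,0.8]
}}

```text
t: 60.85
position: [550.1, -190.5, 190.9]
tcp_rot: [179.9, -0.0, 90.1]
ft_force: [0.8, -0.4, -0.5]
gripper_width: 0.8
```

{"api": "arm_command", "payload": {
  "dp": [
    [-0.7,-0.05,0],
    [-0.7,-0.1,0],
    [-0.4,0,0],
    [-0.2,0,0],
    [0,0,0],
    [0,0,0],
    [0,0,0],
    [0,0,0],
    [0,0,0],
    [0,0,0]
  ],
  "rot": [
    [0,0,0],
    [0,0,0],
    [0,0,0],
    [0,0,0],
    [0,0,0],
    [0,0,0],
    [0,0,0],
    [0,0,0],
    [0,0,0],
    [0,0,0]
  ],
  "claw": [0.8,0.8,0.8,0.8,0.8,0.8,0.8,0.8,0.8,0.8]
}}

```text
t: 62.1
position: [541.4, -308.8, 190.9]
tcp_rot: [179.9, -0.0, 90.1]
ft_force: [0.6, -0.2, 0.1]
gripper_width: 0.804
```

Run:
```python
from base import *
d=np.load("w11.npz");c1=dict(mtx=d["mtx"],world_to_cam=d["world_to_cam"])
p=(578.6,-12.8,0.74);k=3
a=rect(c1,d["im"],450,650,-110,110,6,2)   # 440x400
def dr(r,cc,P,q,col,z,x1,y1,k,zr):
    M=p2w(cc,w2p(cc,tf(P,*q,z)),zr);cv2.polylines(r,[np.c_[(y1-M[:,1])*k,(x1-M[:,0])*k].round().astype(int)],True,col,1)
dr(a,c1,outline(),p,(0,0,255),10,650,110,2,6)
o=tf(np.array([[-65,65]]),*p,0)[0];dr(a,c1,np.array([[-46,13],[-46,-13],[0,-13],[0,13]]),(o[0],o[1],p[2]-45),(0,200,0),6,650,110,2,6)
c,im,s=snap("w12");print(s["position"],s["tcp_rot"])
b=rect(c,im,470,600,-420,-270,42,2.2) # plane of scoop top
out=np.zeros((600,800,3),np.uint8);out[:a.shape[0],:a.shape[1]]=a
b2=cv2.resize(b,(350,303));out[:303,445:795]=b2
out[310:598,445:445+350]=cv2.resize(im[60:384,50:450],(350,288))
cv2.imwrite("pics/w12.png",out);print(b.shape)
```

```text
[ 541.35930023 -308.80720274  190.92656168] [ 1.79938003e+02 -9.47242480e-03  9.00748691e+01]
(286, 330, 3)
```

View pics/w12.png

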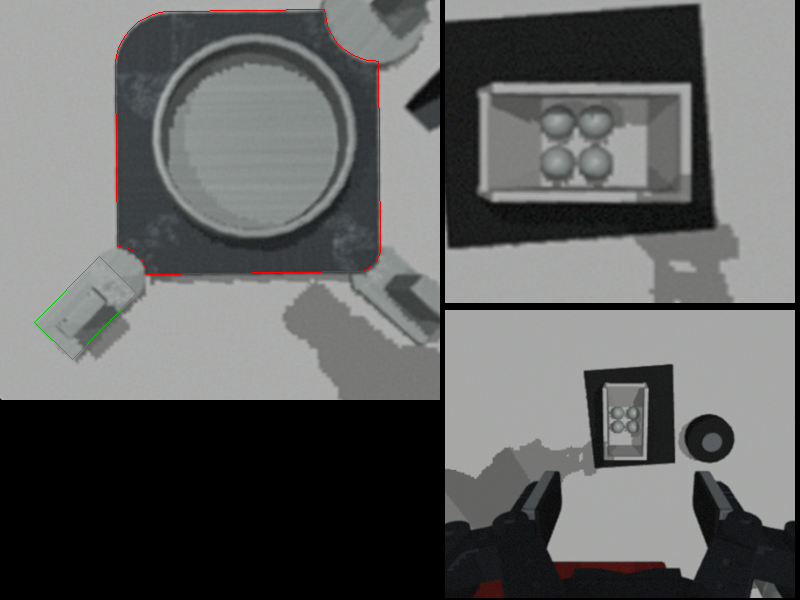

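Convex_14 is seated, with its outline matching. The scoop holds 4 balls and its lip points to +y; its origin is about (538.5, -334) at yaw 90. To keep the camera on top when tipping, I'll turn the tool to yaw -90.

{"api": "arm_command", "payload": {
  "dp": [
    [0,0,0],
    [0,0,0],
    [0,0,0],
    [0,0,0],
    [0,0,0],
    [0,0,0],
    [0,0,0],
    [0,0,0],
    [0,0,0],
    [0,0,0]
  ],
  "rot": [
    [0,0,-10.6],
    [0,0,-10.6],
    [0,0,-10.6],
    [0,0,-10.6],
    [0,0,-10.6],
    [0,0,-10.6],
    [0,0,-10.6],
    [0,0,-10.6],
    [0,0,-10.6],
    [0,0,-10.6]
  ],
  "claw": [0.8,0.8,0.8,0.8,0.8,0.8,0.8,0.8,0.8,0.8]
}}

```text
t: 63.4
position: [541.3, -309.0, 190.9]
tcp_rot: [-180.0, 0.1, -163.6]
ft_force: [0.4, 0.3, -0.5]
gripper_width: 0.802
```

{"api": "arm_command", "payload": {
  "dp": [
    [0,0,0],
    [0,0,0],
    [0,0,0],
    [0,0,0],
    [0,0,0],
    [0,0,0],
    [0,0,0],
    [0.2,0.03,0.3],
    [0.22,0.02,0.4],
    [0,0,0.4]
  ],
  "rot": [
    [0,0,-10.6],
    [0,0,-10.6],
    [0,0,-10.6],
    [0,0,-10.6],
    [0,0,-10.6],
    [0,0,-10.6],
    [0,0,-10.6],
    [0,0,0],
    [0,0,0],
    [0,0,0]
  ],
  "claw": [0.8,0.8,0.8,0.8,0.8,0.8,0.8,0.8,0.8,0.8]
}}

```text
t: 64.65
position: [537.9, -335.6, 122.9]
tcp_rot: [-180.0, 0.0, -90.0]
ft_force: [-0.4, -0.5, -0.6]
gripper_width: 0.8
```

{"api": "arm_command", "payload": {
  "dp": [
    [0,0,0.4],
    [0,0,0.4],
    [0,0,0.1],
    [0,0,0],
    [0,0,0],
    [0,0,0],
    [0,0,0],
    [0,0,0],
    [0,0,0],
    [0,0,0]
  ],
  "rot": [
    [0,0,0],
    [0,0,0],
    [0,0,0],
    [0,0,0],
    [0,0,0],
    [0,0,0],
    [0,0,0],
    [0,0,0],
    [0,0,0],
    [0,0,0]
  ],
  "claw": [0.8,0.8,0.8,0.8,0.8,0.8,0.8,0.8,0.8,0.8]
}}

```text
t: 65.9
position: [538.6, -334.1, 70.9]
tcp_rot: [-179.9, 0.0, -89.7]
ft_force: [0.4, -0.9, 0.5]
gripper_width: 0.803
```

Run:
```python
from h import *
go([538.5,-335,-20],-90)
c,im,s=snap("w13")
k=1.5625;r=cv2.resize(im,None,fx=k,fy=k)
for P in [[513.5,-373,45],[563.5,-373,45],[513.5,-289,32],[563.5,-289,32]]: 
    cv2.drawMarker(r,tuple((w2p(c,P)[0]*k).astype(int)),(0,0,255),0,10,1);
sc=ctrl.calibration("scene");si=ctrl.get_image("scene")[:,:,::-1]
u=w2p(sc,[538.5,-335,50])[0].astype(int);crop=si[max(0,u[1]-45):u[1]+45,max(0,u[0]-60):u[0]+60]
cc=cv2.resize(crop,(400,300),interpolation=cv2.INTER_CUBIC);q=w2p(sc,s["position"])[0]
cv2.drawMarker(cc,tuple(((q-[max(0,u[0]-60),max(0,u[1]-45)])*400/crop.shape[1]).astype(int)),(0,0,255),0,12,1)
cv2.imwrite("pics/w13.png",np.hstack([cv2.resize(r,(400,300)),cc]))
```

```text
pos [ 538.6 -334.1   70.9] [-1.7994e+02  1.0000e-02 -8.9730e+01] w 0.803 t 65.9 q1,q6 [ -38. -128.] F [ 0.4 -0.9  0.5]
ROT [-0.06  0.01  0.27] then SHIFT [1.500e-02 1.000e-03 1.514e+00] | old-frame [0.016 0.003 1.514]
```

View pics/w13.png

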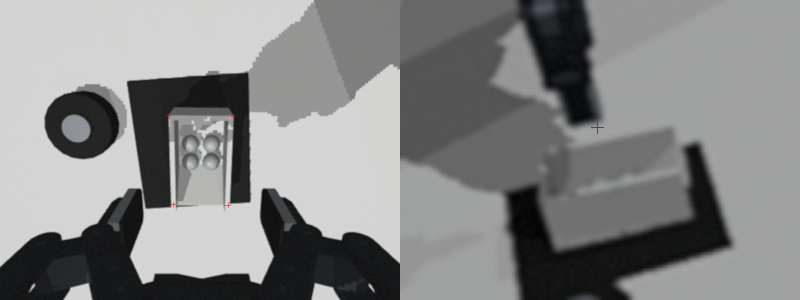

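The scoop marks line up. I'll descend in stages, checking force.

{"api": "arm_command", "payload": {
  "dp": [
    [0,0,0.2],
    [0,0,0.3],
    [0,0,0.3],
    [0,0,0.3],
    [0,0,0.1],
    [0,0,0.1],
    [0,0,0.1],
    [0,0,0],
    [0,0,0],
    [0,0,0]
  ],
  "rot": [
    [0,0,0.27],
    [0,0,0],
    [0,0,0],
    [0,0,0],
    [0,0,0],
    [0,0,0],
    [0,0,0],
    [0,0,0],
    [0,0,0],
    [0,0,0]
  ],
  "claw": [0.8,0.8,0.8,0.8,0.8,0.8,0.8,0.8,0.8,0.8]
}}

```text
t: 67.25
position: [539.0, -334.4, -12.6]
tcp_rot: [-179.9, -0.0, -90.0]
ft_force: [-0.9, 0.8, 0.4]
gripper_width: 0.801
```

Run:
```python
from h import *
go([538.5,-334,-28],-90)
# silhouette of the dark gripper in the scene camera: lowest dark pixel near the TCP column
sc=ctrl.calibration("scene");si=ctrl.get_image("scene")
for x in (538.5-34-7,538.5+34+7):
    print([ (z,w2p(sc,[x,-334,z])[0].round(1).tolist()) for z in (0,20,40)])
g=si.max(2);u=w2p(sc,[580,-334,20])[0].astype(int)
print(u);print(g[u[1]-22:u[1]+8,u[0]-16:u[0]+18:2])
```

```text
pos [ 539.  -334.4  -12.6] [-1.799e+02 -2.000e-02 -9.000e+01] w 0.801 t 67.25 q1,q6 [ -38. -128.] F [-0.9  0.8  0.4]
ROT [-0.1  -0.02 -0.  ] then SHIFT [-0.006  0.008  0.256] | old-frame [-0.006  0.008  0.256]
[(0, [111.0, 222.2]), (20, [109.0, 215.7]), (40, [107.0, 209.0])]
[(0, [114.0, 247.4]), (20, [112.0, 240.8]), (40, [109.9, 234.0])]
[111 240]
[[ 59  20  23  25  23  20  20  24  87 115 114 115 115 114 117 127 132]
 [ 69  23  21  23  23  20  19  23  78 114 114 114 115 115 121 129 132]
 [ 77  28  19  22  23  21  18  20  72 115 116 115 114 117 126 131 131]
 [ 84  36  19  20  20  19  20  19  61 111 115 115 115 121 129 131 134]
 [ 87  44  19  22  18  19  19  18  41 103 114 113 117 126 134 138 144]
 [ 90  52  20  21  18  18  18  18  31 101 117 112 127 138 147 148 150]
 [ 91  62  19  18  17  15  13  18  31 111 136 129 143 148 150 143 134]
 [ 92  69  24  16  19  13  15  18  33 130 151 147 147 140 132 124 118]
 [ 92  77  26  14  18  23  25  21  34 132 148 139 129 122 116 114 114]
 [ 92  83  31  20  28  37  38  27  26 109 128 121 115 114 114 114 115]
 [ 91  88  39  25  36  38  34  25  24 
[... 682 characters left out ...]
 91  92  89  66  24  23  32  61 102 116 116 115 110 106  89]
 [ 90  91  92  91  90  72  43  50  63  82 111 118 114 104  85  72  52]
 [ 91  91  91  90  91  81  69  78  86  96 115 113  97  71  47  32  20]
 [ 91  90  91  91  93  90  87  90  90  91  98  83  59  33  19  19  20]
 [ 91  91  91  92  91  93  88  84  75  62  59  41  24  19  16  15  19]
 [ 92  92  91  92  87  83  70  56  43  24  23  17  17  18  21  21  22]
 [ 93  91  87  80  66  55  38  22  13  10  15  18  17  21  21  23  21]
 [ 86  81  65  50  35  21  12   8   9  16  21  21  22  19  20  18  21]
 [ 62  51  33  18  11  10   7  12  15  19  17  22  21  21  22  20  20]
 [ 29  19  11   5   5   9   8  15  20  21  21  21  20  20  18  21  20]]
```

The scene camera puts the near fingertip at z≈25 with TCP -12.6, so the offset is about 38 mm. I'll go 9 mm lower and grip.

{"api": "arm_command", "payload": {
  "dp": [
    [0,0,0.05],
    [0,0,0.05],
    [0,0,0.05],
    [0,0,0],
    [0,0,0],
    [0,0,0],
    [0,0,0],
    [0,0,0],
    [0,0,0],
    [0,0,0]
  ],
  "rot": [
    [0,0,0],
    [0,0,0],
    [0,0,0],
    [0,0,0],
    [0,0,0],
    [0,0,0],
    [0,0,0],
    [0,0,0],
    [0,0,0],
    [0,0,0]
  ],
  "claw": [0.8,0.8,0.8,0.8,0.7,0.65,0.6,0.55,0.55,0.55],
  "force": 40
}}

```text
t: 68.55
position: [539.1, -334.4, -21.7]
tcp_rot: [-179.9, -0.0, -90.0]
ft_force: [1.1, -0.8, 2.6]
gripper_width: 0.578
```

{"api": "arm_command", "payload": {
  "dp": [
    [0,0,0],
    [0,0,0],
    [0,0,-0.1],
    [0,0,-0.2],
    [0,0,-0.3],
    [0,0,-0.3],
    [0,0,-0.1],
    [0,0,0],
    [0,0,0],
    [0,0,0]
  ],
  "rot": [
    [0,0,0],
    [0,0,0],
    [0,0,0],
    [0,0,0],
    [0,0,0],
    [0,0,0],
    [0,0,0],
    [0,0,0],
    [0,0,0],
    [0,0,0]
  ],
  "claw": [0.5,0.5,0.5,0.5,0.5,0.5,0.5,0.5,0.5,0.5]
}}

```text
t: 69.8
position: [537.9, -333.6, 37.0]
tcp_rot: [180.0, 0.1, -90.0]
ft_force: [-0.5, 0.3, -1.0]
gripper_width: 0.583
```

Run:
```python
from h import *
go([578.6,-50,40],-90)
c,im,s=snap("w14")
d=np.load("w13.npz")
```

```text
pos [ 537.9 -333.6   37. ] [ 1.7998e+02  7.0000e-02 -9.0000e+01] w 0.583 t 69.8 q1,q6 [ -38. -128.] F [-0.5  0.3 -1. ]
ROT [ 0.02  0.07 -0.  ] then SHIFT [-4.727 -0.678 -0.05 ] | old-frame [-4.727 -0.677 -0.045]
```

The scoop is held, width 0.58 (49.5 mm). I'll carry it level with smooth speeds to bring the lip over the pan.

{"api": "arm_command", "payload": {
  "dp": [
    [-0.1,-0.02,0],
    [-0.2,-0.04,0],
    [-0.3,-0.05,0],
    [-0.4,-0.06,0],
    [-0.4,-0.06,0],
    [-0.4,-0.06,0],
    [-0.4,-0.06,0],
    [-0.4,-0.06,0],
    [-0.4,-0.06,0],
    [-0.4,-0.06,0]
  ],
  "rot": [
    [0,0,0],
    [0,0,0],
    [0,0,0],
    [0,0,0],
    [0,0,0],
    [0,0,0],
    [0,0,0],
    [0,0,0],
    [0,0,0],
    [0,0,0]
  ],
  "claw": [0.5,0.5,0.5,0.5,0.5,0.5,0.5,0.5,0.5,0.5]
}}

```text
t: 71.1
position: [570.3, -127.7, 38.0]
tcp_rot: [-179.9, 0.0, -89.9]
ft_force: [-0.1, -0.3, -2.4]
gripper_width: 0.583
```

{"api": "arm_command", "payload": {
  "dp": [
    [-0.4,-0.06,0],
    [-0.3,-0.05,0],
    [-0.2,-0.03,0],
    [-0.1,-0.02,0],
    [0,0,0.1],
    [0,0,0.2],
    [0,0,0.15],
    [0,0,0.03],
    [0,0,0],
    [0,0,0]
  ],
  "rot": [
    [0,0,0],
    [0,0,0],
    [0,0,0],
    [0,0,0],
    [0,0,0],
    [0,0,0],
    [0,0,0],
    [0,0,0],
    [0,0,0],
    [0,0,0]
  ],
  "claw": [0.5,0.5,0.5,0.5,0.5,0.5,0.5,0.5,0.5,0.5]
}}

```text
t: 72.35
position: [580.5, -70.3, 9.5]
tcp_rot: [-179.9, 0.0, -90.0]
ft_force: [-0.2, -0.1, -1.9]
gripper_width: 0.577
```

```bash
cat >> h.py <<'E'
LIP=np.array([-44.5,0,-53.7])
def tip(lips,thetas):
    """rows from current pose to lip positions/tilts (tool yaw -90, rotation about tool +y)"""
    s=ctrl.get_state();R=Ro.from_euler("xyz",s["tcp_rot"],degrees=True);p=s["position"]
    print("now",p.round(1),s["tcp_rot"].round(1),"lip",(p+R.apply(LIP)).round(1),"tilt",round(np.degrees(np.arccos(-R.as_matrix()[2,2])),1),"w",round(s["gripper_width"],3),"q",s["qpos"].round(0),"F",s["ft_force"].round(1),"t",round(s["t"],1))
    B=Ro.from_euler("xyz",[180,0,-90],degrees=True)
    for l,t in zip(lips,thetas):
        R2=B*Ro.from_rotvec([0,t,0],degrees=True);p2=np.array(l)-R2.apply(LIP);rv=(R.inv()*R2).as_rotvec(degrees=True)
        Rm=R*Ro.from_rotvec(rv/2,degrees=True)
        print((Rm.inv().apply(p2-p)/60).round(3).tolist(),rv.round(2).tolist());R,p=R2,p2
E
python3 - <<'E'
from h import *
th=np.arange(4,33,4);tip([(578.6,-25,62-0.45*t) for t in th],th)
E
```

```text
now [580.5 -70.3   9.5] [-179.9    0.   -90. ] lip [580.4 -25.8  63.2] tilt 0.1 w 0.577 q [ -13.   21.  -19.   49.    0. -103.] F [-0.2 -0.1 -1.9] t 72.3
[0.048, 0.031, -0.002] [-0.1, 4.0, -0.01]
[0.059, 0.0, -0.022] [-0.0, 4.0, 0.0]
[0.057, 0.0, -0.022] [0.0, 4.0, 0.0]
[0.055, 0.0, -0.023] [0.0, 4.0, 0.0]
[0.053, 0.0, -0.023] [0.0, 4.0, 0.0]
[0.051, 0.0, -0.024] [-0.0, 4.0, -0.0]
[0.049, 0.0, -0.025] [0.0, 4.0, 0.0]
[0.047, 0.0, -0.026] [0.0, 4.0, 0.0]
```

{"api": "arm_command", "payload": {
  "dp": [
    [0.05,0.03,0],
    [0.06,0,-0.02],
    [0.057,0,-0.022],
    [0.055,0,-0.023],
    [0.053,0,-0.023],
    [0.051,0,-0.024],
    [0.049,0,-0.025],
    [0.047,0,-0.026],
    [0,0,0],
    [0,0,0]
  ],
  "rot": [
    [0,4,0],
    [0,4,0],
    [0,4,0],
    [0,4,0],
    [0,4,0],
    [0,4,0],
    [0,4,0],
    [0,4,0],
    [0,0,0],
    [0,0,0]
  ],
  "claw": [0.5,0.5,0.5,0.5,0.5,0.5,0.5,0.5,0.5,0.5]
}}

```text
t: 73.6
position: [578.6, -91.6, 24.5]
tcp_rot: [-179.9, -31.9, -90.1]
ft_force: [-0.1, 0.2, -2.2]
gripper_width: 0.584
```

Run:
```python
from h import *
th=[36,40,43,46,49,52,55,58,60,62];tip([(578.6,-25,62-0.43*t) for t in th],th)
```

```text
now [578.6 -91.6  24.5] [-179.9  -31.9  -90.1] lip [578.6 -25.4  46.6] tilt 31.9 w 0.584 q [  1.  24. -21.  46. -32. -88.] F [-0.1  0.2 -2.2] t 73.6
[0.057, 0.0, -0.056] [-0.08, 4.08, -0.06]
[0.045, 0.0, -0.029] [0.0, 4.0, 0.0]
[0.033, 0.0, -0.023] [-0.0, 3.0, -0.0]
[0.032, 0.0, -0.023] [0.0, 3.0, 0.0]
[0.031, 0.0, -0.024] [0.0, 3.0, 0.0]
[0.03, 0.0, -0.025] [0.0, 3.0, 0.0]
[0.03, 0.0, -0.026] [-0.0, 3.0, 0.0]
[0.029, 0.0, -0.027] [0.0, 3.0, -0.0]
[0.019, 0.0, -0.019] [0.0, 2.0, 0.0]
[0.019, 0.0, -0.019] [0.0, 2.0, -0.0]
```

{"api": "arm_command", "payload": {
  "dp": [
    [0.05,0,-0.04],
    [0.045,0,-0.03],
    [0.033,0,-0.024],
    [0.032,0,-0.024],
    [0.031,0,-0.025],
    [0.03,0,-0.026],
    [0.03,0,-0.027],
    [0.029,0,-0.028],
    [0.019,0,-0.019],
    [0.019,0,-0.019]
  ],
  "rot": [
    [0,4,0],
    [0,4,0],
    [0,3,0],
    [0,3,0],
    [0,3,0],
    [0,3,0],
    [0,3,0],
    [0,3,0],
    [0,2,0],
    [0,2,0]
  ],
  "claw": [0.5,0.5,0.5,0.5,0.5,0.5,0.5,0.5,0.5,0.5]
}}

```text
t: 74.85
position: [579.1, -92.1, 48.3]
tcp_rot: [-179.7, -61.7, -90.3]
ft_force: [-2.5, 12.3, 2.3]
gripper_width: 0.581
```

{"api": "arm_command", "payload": {
  "dp": [
    [0,0,0],
    [0,0,0],
    [0,0,0],
    [0,0,0],
    [0,0,0],
    [0,0,0],
    [0,0,0],
    [0,0,0],
    [0,0,0],
    [0,0,0]
  ],
  "rot": [
    [0,0,0],
    [0,0,0],
    [0,0,0],
    [0,0,0],
    [0,0,0],
    [0,0,0],
    [0,0,0],
    [0,0,0],
    [0,0,0],
    [0,0,0]
  ],
  "claw": [0.5,0.5,0.5,0.5,0.5,0.5,0.5,0.5,0.5,0.5]
}}

```text
t: 76.1
position: [578.9, -92.1, 48.1]
tcp_rot: [-179.7, -61.6, -90.3]
ft_force: [-2.2, 11.3, 2.1]
gripper_width: 0.582
```

Run:
```python
from h import *
tip([(578.6,-25,36)],[66])
for n in("top","scene"):
    im=ctrl.get_image(n);cv2.imwrite(f"pics/{n}_p.png",im[:,:,::-1]);c=ctrl.calibration(n)
    for r in ctrl.recognise(n,"ball0"): print(n,r["confidence"],np.round(r["point"]),p2w(c,r["point"],20).round(0))
```

```text
now [578.9 -92.1  48.1] [-179.7  -61.6  -90.3] lip [579.  -23.7  34.5] tilt 61.6 w 0.582 q [ 12.  37. -15.  60. -59. -65.] F [-2.2 11.3  2.1] t 76.1
[0.1, 0.005, -0.049] [-0.03, 4.36, -0.14]
scene 0.22 [308. 275.] [[799.  14.  20.]]
```

Something pushes +y with about 11 N, so I'll look with one stitched picture.

Run:
```python
from h import *
c,w,s=snap("w15")
sc=cv2.imread("pics/scene_p.png");tp=cv2.imread("pics/top_p.png")
u=(254,195);a=cv2.resize(sc[130:265,170:350],(400,300),interpolation=cv2.INTER_CUBIC)
b=cv2.resize(tp[130:250,180:340],(400,300),interpolation=cv2.INTER_CUBIC)
out=np.zeros((600,800,3),np.uint8);out[:300,:400]=a;out[:300,400:]=b;out[300:,:400]=cv2.resize(w,(400,300))
f=ctrl.calibration("scene");T=[w2p(f,P)[0] for P in ([579,-23.7,34.5],[578.6,-12.8,28])]
for q in T: cv2.drawMarker(out,(int((q[0]-170)*400/180),int((q[1]-130)*300/135)),(0,0,255),0,8,1)
out[300:,400:]=cv2.resize(sc,(400,300))
cv2.imwrite("pics/p15.png",out)
```

```text
(no output)
```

View pics/p15.png

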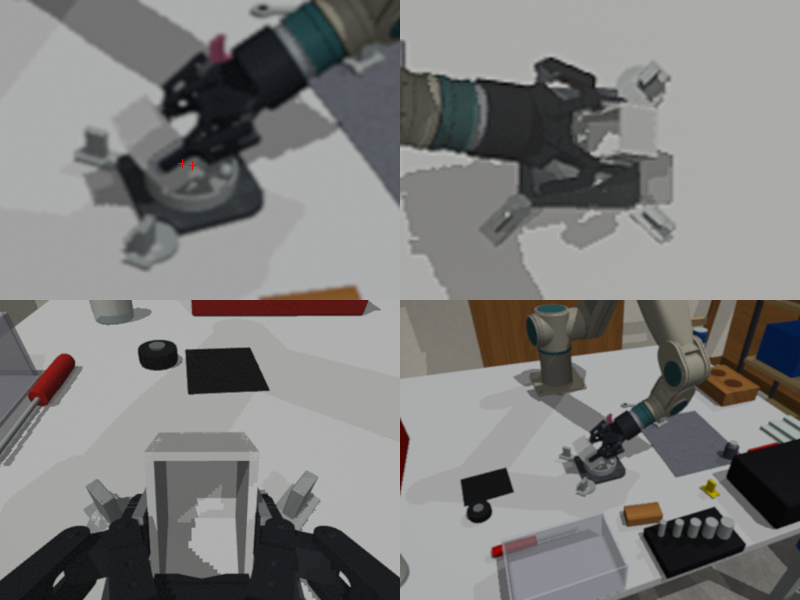

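The scoop is empty in the wrist view and balls show in the pan in the scene crop at about (195,180) and (215,165). A finger is probably brushing the pan rim. I'll raise it slightly and then untip.

{"api": "arm_command", "payload": {
  "dp": [
    [0.06,0,-0.03],
    [0.06,0,-0.03],
    [0.06,0,-0.04],
    [0,0,0],
    [0,0,0],
    [0,0,0],
    [0,0,0],
    [0,0,0],
    [0,0,0],
    [0,0,0]
  ],
  "rot": [
    [0,0,0],
    [0,0,0],
    [0,0,0],
    [0,0,0],
    [0,0,0],
    [0,0,0],
    [0,0,0],
    [0,0,0],
    [0,0,0],
    [0,0,0]
  ],
  "claw": [0.5,0.5,0.5,0.5,0.5,0.5,0.5,0.5,0.5,0.5]
}}

```text
t: 77.6
position: [578.2, -93.7, 60.8]
tcp_rot: [-179.9, -62.0, -90.1]
ft_force: [-1.1, 0.5, -1.2]
gripper_width: 0.579
```

Run:
```python
from h import *
th=[55,48,41,34,27,20,13,6,0,0];tip([(578.6,-25,47+(61-t)*.7) for t in th],th)
for n in("scene",):
    im=ctrl.get_image(n);c=ctrl.calibration(n)
    for r in ctrl.recognise(n,"ball0"): print(n,r["confidence"],np.round(r["point"]),p2w(c,r["point"],20).round(0))
```

```text
now [578.2 -93.7  60.8] [-179.9  -62.   -90.1] lip [578.2 -25.4  46.7] tilt 62.0 w 0.579 q [ 12.  36. -15.  61. -60. -65.] F [-1.1  0.5 -1.2] t 77.6
[-0.049, -0.007, 0.045] [-0.03, -6.99, -0.05]
[-0.045, -0.0, 0.04] [0.0, -7.0, -0.0]
[-0.052, -0.0, 0.032] [0.0, -7.0, 0.0]
[-0.06, -0.0, 0.026] [0.0, -7.0, 0.0]
[-0.068, -0.0, 0.02] [-0.0, -7.0, -0.0]
[-0.077, -0.0, 0.016] [0.0, -7.0, 0.0]
[-0.086, -0.0, 0.012] [-0.0, -7.0, -0.0]
[-0.096, -0.0, 0.01] [-0.0, -7.0, -0.0]
[-0.09, -0.0, 0.008] [-0.0, -6.0, -0.0]
[0.0, 0.0, 0.0] [0.0, 0.0, 0.0]
```

The contact is gone and the weight reading of -1.2 N matches the empty scoop. Untipping.

{"api": "arm_command", "payload": {
  "dp": [
    [-0.049,0,0.045],
    [-0.045,0,0.04],
    [-0.052,0,0.032],
    [-0.06,0,0.026],
    [-0.068,0,0.02],
    [-0.077,0,0.016],
    [-0.086,0,0.012],
    [-0.096,0,0.01],
    [-0.09,0,0.008],
    [0,0,0]
  ],
  "rot": [
    [0,-7,0],
    [0,-7,0],
    [0,-7,0],
    [0,-7,0],
    [0,-7,0],
    [0,-7,0],
    [0,-7,0],
    [0,-7,0],
    [0,-6,0],
    [0,0,0]
  ],
  "claw": [0.5,0.5,0.5,0.5,0.5,0.5,0.5,0.5,0.5,0.5]
}}

```text
t: 78.95
position: [578.0, -73.0, 34.6]
tcp_rot: [-180.0, -0.1, -90.2]
ft_force: [0.2, -0.0, -0.3]
gripper_width: 0.577
```

Run:
```python
from h import *
go([539,-335,37],-90)
```

```text
pos [578.  -73.   34.6] [-1.7997e+02 -1.1000e-01 -9.0160e+01] w 0.577 t 78.95 q1,q6 [ -13. -103.] F [ 0.2 -0.  -0.3]
ROT [-0.03 -0.11 -0.16] then SHIFT [ 4.367  0.65  -0.039] | old-frame [ 4.369  0.637 -0.032]
```

{"api": "arm_command", "payload": {
  "dp": [
    [0.2,0.03,0],
    [0.4,0.06,0],
    [0.5,0.07,0],
    [0.5,0.07,0],
    [0.5,0.07,0],
    [0.5,0.07,0],
    [0.5,0.07,0],
    [0.5,0.07,0],
    [0.4,0.07,0],
    [0.25,0.05,0]
  ],
  "rot": [
    [0,0,-0.16],
    [0,0,0],
    [0,0,0],
    [0,0,0],
    [0,0,0],
    [0,0,0],
    [0,0,0],
    [0,0,0],
    [0,0,0],
    [0,0,0]
  ],
  "claw": [0.5,0.5,0.5,0.5,0.5,0.5,0.5,0.5,0.5,0.5]
}}

```text
t: 80.2
position: [540.8, -327.0, 34.4]
tcp_rot: [-180.0, -0.0, -89.8]
ft_force: [0.1, -0.1, -1.5]
gripper_width: 0.578
```

{"api": "arm_command", "payload": {
  "dp": [
    [0.12,0.02,0],
    [0,0,0],
    [0,0,0.2],
    [0,0,0.3],
    [0,0,0.2],
    [0,0,0.1],
    [0,0,0.05],
    [0,0,0.02],
    [0,0,0],
    [0,0,0]
  ],
  "rot": [
    [0,0,0],
    [0,0,0],
    [0,0,0],
    [0,0,0],
    [0,0,0],
    [0,0,0],
    [0,0,0],
    [0,0,0],
    [0,0,0],
    [0,0,0]
  ],
  "claw": [0.5,0.5,0.5,0.5,0.5,0.5,0.5,0.5,0.5,0.5]
}}

```text
t: 81.45
position: [540.3, -333.6, -17.2]
tcp_rot: [-179.9, -0.0, -89.8]
ft_force: [0.9, 0.7, -1.1]
gripper_width: 0.579
```

{"api": "arm_command", "payload": {
  "dp": [
    [0,0,0.03],
    [0,0,0.03],
    [0,0,0.01],
    [0,0,0],
    [0,0,0],
    [0,0,0],
    [0,0,0],
    [0,0,0],
    [0,0,-0.2],
    [0,0,-0.4]
  ],
  "rot": [
    [0,0,0],
    [0,0,0],
    [0,0,0],
    [0,0,0],
    [0,0,0],
    [0,0,0],
    [0,0,0],
    [0,0,0],
    [0,0,0],
    [0,0,0]
  ],
  "claw": [0.5,0.5,0.5,0.5,0.65,0.75,0.8,0.8,0.8,0.8]
}}

```text
t: 82.7
position: [539.0, -332.6, 13.9]
tcp_rot: [180.0, 0.1, -89.8]
ft_force: [0.4, -0.4, 0.8]
gripper_width: 0.798
```

{"api": "arm_command", "payload": {
  "dp": [
    [0,0,-0.5],
    [0,0,-0.6],
    [0,0,-0.6],
    [0,0,-0.6],
    [-0.2,0,-0.5],
    [-0.2,0,-0.3],
    [0,0,0],
    [0,0,0],
    [0,0,0],
    [0,0,0]
  ],
  "rot": [
    [0,0,0],
    [0,0,0],
    [0,0,0],
    [0,0,0],
    [0,0,0],
    [0,0,0],
    [0,0,0],
    [0,0,0],
    [0,0,0],
    [0,0,0]
  ],
  "claw": [0.8,0.8,0.8,0.8,0.8,0.8,0.8,0.8,0.8,0.8]
}}

```text
t: 83.95
position: [539.0, -309.2, 198.7]
tcp_rot: [180.0, 0.1, -89.9]
ft_force: [-0.3, 0.3, 0.6]
gripper_width: 0.798
```

Run:
```python
from h import *
c,w,s=snap("w16")
for n in("wrist","top","scene"):
    if n!="wrist": ctrl.get_image(n)
    c=ctrl.calibration(n)
    for k,z in(("scoop",25),("scoop_mat",3),("ball0",20)):
        for r in ctrl.recognise(n,k): print(n,k,round(r["confidence"],2),np.round(r["point"]),p2w(c,r["point"],z).round(0))
go([577,0,200],-90)
```

```text
wrist scoop 0.95 [257. 139.] [[ 540. -331.   25.]]
wrist scoop 0.49 [232. 339.] [[571. -80.  25.]]
wrist scoop_mat 0.78 [231. 113.] [[ 568. -357.    3.]]
top scoop 0.93 [371. 204.] [[ 537. -330.   25.]]
top scoop_mat 0.87 [367. 195.] [[ 566. -328.    3.]]
top scoop_mat 0.22 [238. 111.] [[797.  28.   3.]]
scene scoop 0.74 [111. 230.] [[ 553. -333.   25.]]
scene scoop_mat 0.62 [110. 244.] [[ 571. -340.    3.]]
pos [ 539.7 -309.4  200.2] [-179.93    0.    -89.84] w 0.798 t 84.55 q1,q6 [ -36. -126.] F [-0.9 -0.7  0.4]
ROT [-0.07  0.    0.16] then SHIFT [-5.156e+00 -6.220e-01  3.000e-03] | old-frame [-5.154e+00 -6.360e-01  4.000e-03]
```

The scoop is back on its mat. Next I'll check the balls in the pan from above.

{"api": "arm_command", "payload": {
  "dp": [
    [-0.3,-0.05,0],
    [-0.6,-0.1,0],
    [-0.7,-0.1,0],
    [-0.7,-0.1,0],
    [-0.7,-0.1,0.2],
    [-0.6,-0.1,0.3],
    [-0.4,-0.07,0.2],
    [-0.15,0,0.1],
    [0,0,0],
    [0,0,0]
  ],
  "rot": [
    [0,0,0],
    [0,0,0],
    [0,0,0],
    [0,0,0],
    [0,0,0],
    [0,0,0],
    [0,0,0],
    [0,0,0],
    [0,0,0],
    [0,0,0]
  ],
  "claw": [0.4,0.4,0.4,0.4,0.4,0.4,0.4,0.4,0.4,0.4]
}}

```text
t: 85.8
position: [576.6, -61.0, 152.8]
tcp_rot: [-179.9, -0.0, -89.9]
ft_force: [0.1, 0.5, -0.8]
gripper_width: 0.404
```

Run:
```python
from base import *
c,w,s=snap("w17");c2=ctrl.calibration("wrist")
for k in("ball0","leaf_convex_14","leaf_concave_12"):
  for r in ctrl.recognise("wrist",k): print(k,round(r["confidence"],2),np.round(r["point"]),p2w(c,r["point"],20).round(0))
r=rect(c,w,525,632,-66,41,20,4);g=cv2.medianBlur(cv2.cvtColor(r,cv2.COLOR_BGR2GRAY),5)
H=cv2.HoughCircles(g,cv2.HOUGH_GRADIENT,1,40,param1=80,param2=16,minRadius=26,maxRadius=38)
if H is not None:
    for x,y,R in H[0]: print("circle world",632-y/4,41-x/4,R/4,"r from centre",np.hypot(632-y/4-578.6,41-x/4+12.8).round(1))
p,f=fit_base(c,w,[578.5,-12.8,0.7]);print(p,f);cv2.imwrite("pics/pan.png",r)
go([653.2,-85.6,60],135.74)
```

```text
ball0 0.78 [251. 228.] [[583.  -1.  20.]]
ball0 0.76 [268. 250.] [[566.  22.  20.]]
ball0 0.63 [247. 249.] [[587.  22.  20.]]
ball0 0.59 [271. 227.] [[563.  -3.  20.]]
leaf_convex_14 0.85 [186. 148.] [[643. -81.  20.]]
leaf_convex_14 0.47 [340. 272.] [[492.  48.  20.]]
leaf_concave_12 0.61 [441. 298.] [[382.  79.  20.]]
leaf_concave_12 0.57 [334. 134.] [[507. -94.  20.]]
circle world 568.375 24.625 6.775 r from centre 38.8
circle world 586.625 24.875 6.65 r from centre 38.5
[ 5.77865095e+02 -1.33209968e+01  3.96258122e-01] -87.48326110839844
pos [576.6 -61.1 152.7] [-1.7989e+02 -1.0000e-02 -8.9920e+01] w 0.4 t 86.0 q1,q6 [ -12. -103.] F [0.1 0.5 0.2]
ROT [-6.0000e-02  1.3000e-01  1.3434e+02] then SHIFT [-1.2    0.599  1.545] | old-frame [ 0.41  -1.273  1.548]
```

All 4 balls are in the pan. Now the leaves go back to the mat, convex_26 first.

{"api": "arm_command", "payload": {
  "dp": [
    [0,0,0],
    [0,0,0],
    [0,0,0],
    [0,0,0],
    [0,0,0],
    [0,0,0],
    [0,0,0],
    [0,0,0],
    [0,0,0],
    [0,0,0]
  ],
  "rot": [
    [0,0,10.3],
    [0,0,10.3],
    [0,0,10.3],
    [0,0,10.3],
    [0,0,10.3],
    [0,0,10.3],
    [0,0,10.3],
    [0,0,10.3],
    [0,0,10.3],
    [0,0,10.3]
  ],
  "claw": [0.4,0.4,0.4,0.4,0.4,0.4,0.4,0.4,0.4,0.4]
}}

```text
t: 87.25
position: [576.4, -60.8, 152.5]
tcp_rot: [180.0, 0.1, 166.8]
ft_force: [0.3, 0.2, 0.8]
gripper_width: 0.398
```

{"api": "arm_command", "payload": {
  "dp": [
    [0,0,0],
    [0,0,0],
    [0,0,0],
    [0,0,0],
    [-0.4,0.2,0],
    [-0.5,0.25,0.1],
    [-0.3,0.15,0.3],
    [0,0,0.4],
    [0,0,0.4],
    [0,0,0]
  ],
  "rot": [
    [0,0,10.3],
    [0,0,10.3],
    [0,0,10.3],
    [0,0,0.4],
    [0,0,0],
    [0,0,0],
    [0,0,0],
    [0,0,0],
    [0,0,0],
    [0,0,0]
  ],
  "claw": [0.4,0.4,0.4,0.4,0.4,0.4,0.4,0.4,0.4,0.4]
}}

```text
t: 88.5
position: [650.8, -84.3, 77.8]
tcp_rot: [-179.9, -0.2, 136.0]
ft_force: [-0.2, -0.2, -0.0]
gripper_width: 0.396
```

Run:
```python
from h import *
go([653.4,-85.8,-6],135.74)
```

```text
pos [650.8 -84.3  77.8] [-179.89   -0.22  135.96] w 0.396 t 88.5 q1,q6 [-13.  31.] F [-0.2 -0.2 -0. ]
ROT [-0.11 -0.22  0.22] then SHIFT [-0.048  0.012  1.397] | old-frame [-0.053  0.015  1.396]
```

{"api": "arm_command", "payload": {
  "dp": [
    [-0.03,0.01,0.2],
    [0,0,0.3],
    [0,0,0.3],
    [0,0,0.3],
    [0,0,0.2],
    [0,0,0.08],
    [0,0,0],
    [0,0,0],
    [0,0,0],
    [0,0,0]
  ],
  "rot": [
    [0,0,0.2],
    [0,0,0],
    [0,0,0],
    [0,0,0],
    [0,0,0],
    [0,0,0],
    [0,0,0],
    [0,0,0],
    [0,0,0],
    [0,0,0]
  ],
  "claw": [0.4,0.4,0.4,0.4,0.35,0.3,0,0,0,0],
  "force": 50
}}

```text
t: 89.75
position: [655.3, -85.6, -2.1]
tcp_rot: [179.9, 0.1, 135.7]
ft_force: [-0.7, -0.4, -0.7]
gripper_width: 0.099
```

{"api": "arm_command", "payload": {
  "dp": [
    [0,0,-0.2],
    [0,0,-0.4],
    [0,0,-0.4],
    [0,0,-0.1],
    [0.3,0.25,0],
    [0.5,0.45,0],
    [0.5,0.45,0],
    [0.5,0.45,0],
    [0.5,0.45,0],
    [0.5,0.45,0]
  ],
  "rot": [
    [0,0,0],
    [0,0,0],
    [0,0,0],
    [0,0,0],
    [0,0,0],
    [0,0,0],
    [0,0,0],
    [0,0,0],
    [0,0,0],
    [0,0,0]
  ],
  "claw": [0,0,0,0,0,0,0,0,0,0]
}}

```text
t: 91.0
position: [637.4, 141.9, 62.1]
tcp_rot: [-180.0, -0.1, 135.7]
ft_force: [-0.3, 0.1, -1.7]
gripper_width: 0.101
```

{"api": "arm_command", "payload": {
  "dp": [
    [0.5,0.45,0],
    [0.5,0.45,0],
    [0.35,0.3,0],
    [0.15,0.16,0],
    [0,0,0],
    [0,0,0],
    [0,0,0],
    [0,0,0],
    [0,0,0],
    [0,0,0]
  ],
  "rot": [
    [0,0,0],
    [0,0,0],
    [0,0,0],
    [0,0,0],
    [0,0,0],
    [0,0,0],
    [0,0,0],
    [0,0,0],
    [0,0,0],
    [0,0,0]
  ],
  "claw": [0,0,0,0,0,0,0,0,0,0]
}}

```text
t: 92.25
position: [632.2, 260.4, 63.6]
tcp_rot: [179.9, 0.0, 135.6]
ft_force: [-0.7, -0.5, -0.6]
gripper_width: 0.097
```

Run:
```python
from h import *
go([630,260,-2.5],135.74)
```

```text
pos [632.2 260.4  63.6] [1.7995e+02 4.0000e-02 1.3564e+02] w 0.097 t 92.25 q1,q6 [17. 61.] F [-0.7 -0.5 -0.6]
ROT [ 0.05  0.04 -0.1 ] then SHIFT [ 0.022 -0.03   1.101] | old-frame [ 0.023 -0.031  1.101]
```

{"api": "arm_command", "payload": {
  "dp": [
    [0,0,0.2],
    [0,0,0.3],
    [0,0,0.3],
    [0,0,0.15],
    [0,0,0.05],
    [0,0,0.03],
    [0,0,0.01],
    [0,0,0],
    [0,0,0],
    [0,0,0]
  ],
  "rot": [
    [0,0,0],
    [0,0,0],
    [0,0,0],
    [0,0,0],
    [0,0,0],
    [0,0,0],
    [0,0,0],
    [0,0,0],
    [0,0,0],
    [0,0,0]
  ],
  "claw": [0,0,0,0,0,0,0,0,0,0]
}}

```text
t: 93.5
position: [632.3, 260.7, 1.3]
tcp_rot: [179.9, 0.0, 135.7]
ft_force: [-0.5, -0.2, -1.1]
gripper_width: 0.099
```

{"api": "arm_command", "payload": {
  "dp": [
    [0,0,0],
    [0,0,0],
    [0,0,0],
    [0,0,0],
    [0,0,-0.2],
    [0,0,-0.4],
    [0,0,-0.4],
    [0,0,-0.4],
    [0,0,0],
    [0,0,0]
  ],
  "rot": [
    [0,0,0],
    [0,0,0],
    [0,0,0],
    [0,0,0],
    [0,0,0],
    [0,0,0],
    [0,0,0],
    [0,0,0],
    [0,0,0],
    [0,0,0]
  ],
  "claw": [0.25,0.25,0.25,0.25,0.25,0.3,0.4,0.4,0.4,0.4]
}}

```text
t: 94.75
position: [631.8, 260.5, 84.7]
tcp_rot: [180.0, 0.0, 135.7]
ft_force: [-0.6, -0.3, 0.1]
gripper_width: 0.401
```

Run:
```python
from h import *
go([495.7,67.4,78],135.74)
```

```text
pos [631.8 260.5  84.7] [1.7998e+02 2.0000e-02 1.3565e+02] w 0.401 t 94.75 q1,q6 [17. 61.] F [-0.6 -0.3  0.1]
ROT [ 0.02  0.02 -0.09] then SHIFT [-0.622 -3.887  0.112] | old-frame [-0.628 -3.887  0.111]
```

Next is convex_14.

{"api": "arm_command", "payload": {
  "dp": [
    [-0.05,-0.3,0],
    [-0.1,-0.6,0],
    [-0.1,-0.6,0],
    [-0.1,-0.6,0],
    [-0.1,-0.6,0.05],
    [-0.1,-0.6,0.06],
    [-0.05,-0.4,0],
    [-0.02,-0.19,0],
    [0,0,0],
    [0,0,0]
  ],
  "rot": [
    [0,0,0],
    [0,0,0],
    [0,0,0],
    [0,0,0],
    [0,0,0],
    [0,0,0],
    [0,0,0],
    [0,0,0],
    [0,0,0],
    [0,0,0]
  ],
  "claw": [0.4,0.4,0.4,0.4,0.4,0.4,0.4,0.4,0.4,0.4]
}}

```text
t: 96.0
position: [496.7, 68.2, 78.6]
tcp_rot: [179.9, 0.1, 135.7]
ft_force: [0.4, 0.2, 0.2]
gripper_width: 0.401
```

Run:
```python
from h import *
go([495.7,67.4,-6],135.74)
```

```text
pos [496.7  68.2  78.6] [1.7988e+02 7.0000e-02 1.3569e+02] w 0.401 t 96.0 q1,q6 [ 0. 45.] F [0.4 0.2 0.2]
ROT [ 0.12  0.07 -0.05] then SHIFT [ 0.002 -0.021  1.41 ] | old-frame [ 0.004 -0.024  1.41 ]
```

{"api": "arm_command", "payload": {
  "dp": [
    [0,-0.02,0.2],
    [0,0,0.3],
    [0,0,0.3],
    [0,0,0.3],
    [0,0,0.2],
    [0,0,0.08],
    [0,0,0.01],
    [0,0,0],
    [0,0,0],
    [0,0,0]
  ],
  "rot": [
    [0,0,0],
    [0,0,0],
    [0,0,0],
    [0,0,0],
    [0,0,0],
    [0,0,0],
    [0,0,0],
    [0,0,0],
    [0,0,0],
    [0,0,0]
  ],
  "claw": [0.4,0.4,0.4,0.4,0.35,0.3,0.25,0,0,0],
  "force": 50
}}

```text
t: 97.25
position: [495.4, 67.1, -4.6]
tcp_rot: [179.9, 0.1, 135.7]
ft_force: [0.3, 1.4, -0.1]
gripper_width: 0.105
```

{"api": "arm_command", "payload": {
  "dp": [
    [0,0,0],
    [0,0,-0.2],
    [0,0,-0.4],
    [0,0,-0.4],
    [0,0,-0.1],
    [0.2,0.3,0],
    [0.35,0.5,0],
    [0.4,0.55,0],
    [0.4,0.55,0],
    [0.4,0.55,0]
  ],
  "rot": [
    [0,0,0],
    [0,0,0],
    [0,0,0],
    [0,0,0],
    [0,0,0],
    [0,0,0],
    [0,0,0],
    [0,0,0],
    [0,0,0],
    [0,0,0]
  ],
  "claw": [0,0,0,0,0,0,0,0,0,0]
}}

```text
t: 98.5
position: [521.9, 246.2, 60.3]
tcp_rot: [-180.0, 0.0, 135.6]
ft_force: [-0.0, -0.4, -0.5]
gripper_width: 0.098
```

{"api": "arm_command", "payload": {
  "dp": [
    [0.4,0.55,0],
    [0.35,0.5,0],
    [0.2,0.3,0],
    [0.06,0.08,0],
    [0,0,0],
    [0,0,0.2],
    [0,0,0.3],
    [0,0,0.2],
    [0,0,0],
    [0,0,0]
  ],
  "rot": [
    [0,0,0],
    [0,0,0],
    [0,0,0],
    [0,0,0],
    [0,0,0],
    [0,0,0],
    [0,0,0],
    [0,0,0],
    [0,0,0],
    [0,0,0]
  ],
  "claw": [0,0,0,0,0,0,0,0,0,0]
}}

```text
t: 99.75
position: [539.3, 349.1, 19.0]
tcp_rot: [179.9, 0.0, 135.7]
ft_force: [0.7, -0.4, -0.5]
gripper_width: 0.101
```

Run:
```python
from h import *
go([540,350,-2.5],135.74)
```

```text
pos [539.3 349.1  19. ] [1.7995e+02 4.0000e-02 1.3565e+02] w 0.101 t 99.75 q1,q6 [27. 72.] F [ 0.7 -0.4 -0.5]
ROT [ 0.05  0.04 -0.09] then SHIFT [0.002 0.02  0.358] | old-frame [0.002 0.02  0.358]
```

{"api": "arm_command", "payload": {
  "dp": [
    [0,0,0.15],
    [0,0,0.12],
    [0,0,0.05],
    [0,0,0.02],
    [0,0,0],
    [0,0,0],
    [0,0,0],
    [0,0,0],
    [0,0,0],
    [0,0,0]
  ],
  "rot": [
    [0,0,0],
    [0,0,0],
    [0,0,0],
    [0,0,0],
    [0,0,0],
    [0,0,0],
    [0,0,0],
    [0,0,0],
    [0,0,0],
    [0,0,0]
  ],
  "claw": [0,0,0,0,0,0,0.25,0.25,0.25,0.25]
}}

```text
t: 101.0
position: [539.1, 349.1, -1.4]
tcp_rot: [179.9, 0.0, 135.7]
ft_force: [0.0, -0.3, -0.1]
gripper_width: 0.249
```

{"api": "arm_command", "payload": {
  "dp": [
    [0,0,-0.2],
    [0,0,-0.4],
    [0,0,-0.4],
    [0,0,-0.4],
    [0,0,0],
    [0,0,0],
    [0,0,0],
    [0,0,0],
    [0,0,0],
    [0,0,0]
  ],
  "rot": [
    [0,0,0],
    [0,0,0],
    [0,0,0],
    [0,0,0],
    [0,0,10],
    [0,0,10],
    [0,0,10],
    [0,0,10],
    [0,0,10],
    [0,0,10]
  ],
  "claw": [0.25,0.3,0.4,0.4,0.4,0.4,0.4,0.4,0.4,0.4]
}}

```text
t: 102.25
position: [539.4, 349.2, 83.6]
tcp_rot: [179.9, -0.1, 75.3]
ft_force: [0.1, -0.2, -0.2]
gripper_width: 0.395
```

Run:
```python
from h import *
go([500.5,-90.9,78],45.74)
print(ctrl.get_state()["qpos"].round(0))
```

```text
pos [539.4 349.2  83.6] [ 1.799e+02 -7.000e-02  7.533e+01] w 0.395 t 102.25 q1,q6 [ 27. 132.] F [ 0.1 -0.2 -0.2]
ROT [ 0.08 -0.09 29.59] then SHIFT [-5.705  4.656  0.094] | old-frame [-7.26   1.232  0.088]
[ 27.  22.  -8.  60.  -0. 132.]
```

{"api": "arm_command", "payload": {
  "dp": [
    [-0.3,0.05,0],
    [-0.6,0.1,0],
    [-0.7,0.12,0],
    [-0.7,0.12,0],
    [-0.7,0.12,0],
    [-0.7,0.12,0],
    [-0.7,0.12,0],
    [-0.7,0.12,0],
    [-0.7,0.12,0],
    [-0.7,0.12,0.05]
  ],
  "rot": [
    [0,0,0],
    [0,0,0],
    [0,0,0],
    [0,0,0],
    [0,0,0],
    [0,0,0],
    [0,0,0],
    [0,0,0],
    [0,0,0],
    [0,0,0]
  ],
  "claw": [0.4,0.4,0.4,0.4,0.4,0.4,0.4,0.4,0.4,0.4]
}}

```text
t: 103.5
position: [506.4, -47.4, 80.3]
tcp_rot: [179.9, -0.0, 75.8]
ft_force: [0.2, 0.6, 0.2]
gripper_width: 0.4
```

{"api": "arm_command", "payload": {
  "dp": [
    [-0.5,0.08,0.04],
    [-0.26,0.04,0],
    [0,0,0],
    [0,0,0],
    [0,0,0],
    [0,0,0],
    [0,0,0],
    [0,0,0],
    [0,0,0],
    [0,0,0]
  ],
  "rot": [
    [0,0,0],
    [0,0,0],
    [0,0,9.9],
    [0,0,9.9],
    [0,0,9.8],
    [0,0,0],
    [0,0,0],
    [0,0,0],
    [0,0,0],
    [0,0,0]
  ],
  "claw": [0.4,0.4,0.4,0.4,0.4,0.4,0.4,0.4,0.4,0.4]
}}

```text
t: 104.75
position: [502.6, -91.2, 77.1]
tcp_rot: [180.0, -0.0, 46.1]
ft_force: [0.0, -0.1, 0.4]
gripper_width: 0.396
```

Run:
```python
from h import *
go([500.5,-90.9,-6],45.74)
```

```text
pos [502.6 -91.2  77.1] [ 1.7997e+02 -5.0000e-02  4.6090e+01] w 0.396 t 104.75 q1,q6 [-18. 116.] F [ 0.  -0.1  0.4]
ROT [ 0.03 -0.05  0.35] then SHIFT [-0.021 -0.029  1.385] | old-frame [-0.022 -0.03   1.385]
```

{"api": "arm_command", "payload": {
  "dp": [
    [-0.02,-0.03,0.2],
    [0,0,0.3],
    [0,0,0.3],
    [0,0,0.3],
    [0,0,0.2],
    [0,0,0.06],
    [0,0,0.01],
    [0,0,0],
    [0,0,0],
    [0,0,0]
  ],
  "rot": [
    [0,0,0.35],
    [0,0,0],
    [0,0,0],
    [0,0,0],
    [0,0,0],
    [0,0,0],
    [0,0,0],
    [0,0,0],
    [0,0,0],
    [0,0,0]
  ],
  "claw": [0.4,0.4,0.4,0.4,0.35,0.3,0.25,0,0,0],
  "force": 50
}}

```text
t: 106.0
position: [501.0, -91.1, -4.7]
tcp_rot: [179.9, -0.1, 45.7]
ft_force: [-0.5, -0.9, 1.0]
gripper_width: 0.099
```

{"api": "arm_command", "payload": {
  "dp": [
    [0,0,0],
    [0,0,-0.2],
    [0,0,-0.4],
    [0,0,-0.4],
    [0,0,-0.1],
    [0.3,-0.25,0],
    [0.5,-0.38,0],
    [0.55,-0.4,0],
    [0.55,-0.4,0],
    [0.55,-0.4,0]
  ],
  "rot": [
    [0,0,0],
    [0,0,0],
    [0,0,0],
    [0,0,0],
    [0,0,0],
    [0,0,0],
    [0,0,0],
    [0,0,0],
    [0,0,0],
    [0,0,0]
  ],
  "claw": [0,0,0,0,0,0,0,0,0,0]
}}

```text
t: 107.25
position: [524.0, 92.4, 60.4]
tcp_rot: [-180.0, -0.0, 45.7]
ft_force: [0.3, 0.3, -1.3]
gripper_width: 0.1
```

{"api": "arm_command", "payload": {
  "dp": [
    [0.55,-0.4,0],
    [0.55,-0.4,0],
    [0.5,-0.38,0],
    [0.3,-0.25,0],
    [0.17,-0.12,0],
    [0,0,0.2],
    [0,0,0.3],
    [0,0,0.2],
    [0,0,0],
    [0,0,0]
  ],
  "rot": [
    [0,0,0],
    [0,0,0],
    [0,0,0],
    [0,0,0],
    [0,0,0],
    [0,0,0],
    [0,0,0],
    [0,0,0],
    [0,0,0],
    [0,0,0]
  ],
  "claw": [0,0,0,0,0,0,0,0,0,0]
}}

```text
t: 108.5
position: [545.0, 244.6, 19.0]
tcp_rot: [180.0, -0.1, 45.7]
ft_force: [-0.3, -0.3, -0.8]
gripper_width: 0.101
```

Run:
```python
from h import *
go([545,245,-2.5],45.74)
```

```text
pos [545.  244.6  19. ] [ 1.7997e+02 -5.0000e-02  4.5670e+01] w 0.101 t 108.5 q1,q6 [ 18. 152.] F [-0.3 -0.3 -0.8]
ROT [ 0.03 -0.05 -0.07] then SHIFT [ 0.005 -0.004  0.358] | old-frame [ 0.005 -0.004  0.358]
```

{"api": "arm_command", "payload": {
  "dp": [
    [0,0,0.15],
    [0,0,0.12],
    [0,0,0.05],
    [0,0,0.02],
    [0,0,0],
    [0,0,0],
    [0,0,0],
    [0,0,0],
    [0,0,0],
    [0,0,0]
  ],
  "rot": [
    [0,0,0],
    [0,0,0],
    [0,0,0],
    [0,0,0],
    [0,0,0],
    [0,0,0],
    [0,0,0],
    [0,0,0],
    [0,0,0],
    [0,0,0]
  ],
  "claw": [0,0,0,0,0,0,0.25,0.25,0.25,0.25]
}}

```text
t: 109.75
position: [544.9, 244.9, -1.3]
tcp_rot: [180.0, -0.1, 45.7]
ft_force: [0.9, 0.1, -0.2]
gripper_width: 0.252
```

{"api": "arm_command", "payload": {
  "dp": [
    [0,0,-0.2],
    [0,0,-0.4],
    [0,0,-0.5],
    [0,0,-0.6],
    [0,0,-0.6],
    [0,0,-0.6],
    [0,0,-0.6],
    [0,0,-0.3],
    [0,0,0],
    [0,0,0]
  ],
  "rot": [
    [0,0,0],
    [0,0,0],
    [0,0,0],
    [0,0,0],
    [0,0,-10],
    [0,0,-10],
    [0,0,-10],
    [0,0,-10],
    [0,0,-4],
    [0,0,0]
  ],
  "claw": [0.25,0.3,0.4,0.4,0.4,0.4,0.4,0.4,0.4,0.4]
}}

```text
t: 111.0
position: [544.7, 244.9, 227.8]
tcp_rot: [179.9, -0.0, 89.7]
ft_force: [-0.3, 0.5, 0.0]
gripper_width: 0.397
```

Run:
```python
from h import *
c,w,s=snap("w18");print(s["position"],s["t"],s["gripper_width"])
for k in("leaf_convex_26","leaf_concave_12","leaf_mat","glue_tin"):
  for r in ctrl.recognise("wrist",k): print("wrist",k,round(r["confidence"],2),p2w(c,r["point"],9)[0].round(0))
for n in("top","scene"):
  ctrl.get_image(n);q=ctrl.calibration(n)
  for k,z in(("leaf_convex_26",15),("leaf_concave_12",15),("ball0",20),("scoop",25),("glue_tin",30),("castor_wheel",14),("spanner",3),("wood_block",15)):
    for r in ctrl.recognise(n,k): print(n,k,round(r["confidence"],2),np.round(r["point"]),p2w(q,r["point"],z)[0].round(0))
r=rect(c,w,400,700,120,440,9,2);cv2.imwrite("pics/w18.png",r)
# bright leaf blobs on the mat vs. the first mat view
g=cv2.cvtColor(r,cv2.COLOR_BGR2GRAY);m=(g>135).astype(np.uint8);n,lab,st,ce=cv2.connectedComponentsWithStats(m)
for i in range(1,n):
    if st[i,4]>300: print("blob",st[i,4]/4,"mm2 at",700-ce[i,1]/2,440-ce[i,0]/2)
```

```text
[544.74551577 244.94209286 227.77673237] 111.0 0.3971543322597658
wrist leaf_convex_26 0.78 [539. 346.   9.]
wrist leaf_convex_26 0.71 [625. 271.   9.]
wrist leaf_concave_12 0.9 [776. 242.   9.]
wrist leaf_concave_12 0.64 [374. 100.   9.]
wrist leaf_concave_12 0.62 [544. 248.   9.]
wrist leaf_concave_12 0.62 [436. 267.   9.]
wrist leaf_concave_12 0.54 [541. 347.   9.]
wrist leaf_mat 0.86 [536. 313.   9.]
wrist glue_tin 0.56 [675. 386.   9.]
top leaf_convex_26 0.52 [146. 169.] [622. 269.  15.]
top leaf_concave_12 0.77 [207. 265.] [372.  95.  15.]
top leaf_concave_12 0.61 [153. 197.] [545. 245.  15.]
top leaf_concave_12 0.58 [159. 118.] [765. 241.  15.]
top leaf_concave_12 0.48 [145. 240.] [431. 260.  15.]
top ball0 0.2 [252. 190.] [569. -17.  20.]
top scoop 0.68 [370. 204.] [ 539. -329.   25.]
top castor_wheel 0.9 [377. 164.] [ 651. -356.   14.]
top castor_wheel 0.69 [368. 196.] [ 562. -327.   14.]
top castor_wheel 0.45 [370. 206.] [ 533. -332.   14.]
top spanner 0.81 [138. 293.] [297. 272.   3.]
top wood_block 0.95 [238. 111.] [791.  27.  15.]
scene leaf_convex_26 0.82 [371. 199.] [6
[... 377 characters left out ...]
 -28.  20.]
scene scoop 0.91 [110. 227.] [ 542. -334.   25.]
scene glue_tin 0.69 [422. 191.] [666. 380.  30.]
scene castor_wheel 0.89 [102. 269.] [ 645. -360.   14.]
scene spanner 0.71 [370. 198.] [621. 267.   3.]
scene spanner 0.51 [309. 132.] [290. 263.   3.]
scene wood_block 0.84 [307. 274.] [791.  15.  15.]
blob 20056.25 mm2 at 560.7098597693986 163.7691368027423
blob 585.75 mm2 at 684.0211267605633 394.17605633802816
blob 1790.0 mm2 at 624.8890363128492 272.33791899441337
blob 83.0 mm2 at 636.8042168674699 243.51656626506025
blob 962.0 mm2 at 546.8926715176715 246.79807692307693
blob 1257.5 mm2 at 545.6876739562624 345.5895626242545
blob 1063.5 mm2 at 435.2000470145745 267.0242125058768
```

```bash
python3 -c "
from rig import ctrl
print(ctrl.finish_job())"
```

```text
the job is handed in; nothing more can be done
None
```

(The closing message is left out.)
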